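# Fit out the washed centrifuge buckets with adapters and caps

## Task

Make the three washed centrifuge buckets ready for the rotor: put each loose tube adapter fully down into the empty bucket it fits (the small round bucket already has its own), then close every bucket with the cap that fits it, seated level on the rim. Leave the buckets standing where they are, and do not disturb the tube rack or the wash bottle.

Things in the scene. Friction and masses are not known exactly. Their poses are not given: they have to be found in the camera images.
- big_bucket: LARGE ROUND steel centrifuge bucket, open, EMPTY, standing loose on the bench, 0.75 kg. Outer diameter 76, inner 68, height 80, floor 6 mm thick; two lugs on its sides (y) reach 45 mm from the axis, 39 to 61 mm up. Origin on its axis at the underside, z up.
- small_bucket: SMALL ROUND steel centrifuge bucket, outer diameter 54, height 80 mm, standing loose, 0.55 kg. Its white adapter with four tube holes is already in it (fixed); the adapter's black handle (diameter 12) reaches 96 mm up. Two lugs (y) reach 34 mm from the axis. Origin on its axis at the underside, z up.
- rect_bucket: RECTANGULAR steel centrifuge bucket, open, EMPTY, standing loose, 0.75 kg. Outer 62 (x) by 94 (y), inner 54 by 86, height 80, floor 6 mm thick; lugs on the short sides reach 54 mm from the centre, 39 to 61 mm up. Origin at the centre of the underside, z up; a half turn makes no difference.
- big_adapter: Round white tube adapter, six tube holes in a ring; fits the large round bucket with 4 mm play all round. Stands upright, 0.15 kg. Body diameter 60, height 62 mm, lower edge chamfered 6 mm; on its axis a black handle, diameter 16, from 74 to 104 mm up: grasp here. Origin on its axis at the underside, z up; seated it lies 6 mm above the bucket's origin.
- rect_adapter: Rectangular white tube adapter, two rows of four tube holes; fits the rectangular bucket, long sides parallel, 4 mm play all round. Stands upright, 0.16 kg. Body 46 (x) by 78 (y), height 62 mm, lowest 8 mm 5 mm narrower per side; black bar handle 12 (x) by 36 (y), 74 to 104 mm up: grasp across x. Origin at the centre of the underside, z up; seated 6 mm above the bucket's origin.
- big_cap: LARGE ROUND dark grey hollow domed cap for the large round bucket, 0.11 kg. Lower edge diameter 97, dome 53 mm tall, black knob diameter 22 from 53 to 81 mm up: grasp here. Skirt (inside 84, flared mouth) goes outside the bucket; inner shoulder 14 mm up rests on the rim. Clears a seated adapter. Origin on the axis at the lower edge, z up; seated 66 mm above the bucket's origin.
- small_cap: SMALL ROUND dark grey hollow domed cap for the small round bucket, 0.07 kg: like the large one with the same heights and knob (diameter 22, 53 to 81 mm up: grasp here), but lower edge diameter 75, skirt inside 62 mm; shoulder 14 mm up rests on the rim. Origin on the axis at the lower edge, z up; seated 66 mm above the bucket's origin.
- rect_cap: RECTANGULAR dark grey hollow domed cap for the rectangular bucket, 0.12 kg. Lower edge 83 (x) by 115 (y), dome 53 mm tall, black bar grip 14 (x) by 44 (y) from 53 to 81 mm up: grasp across x. Skirt (inside 70 by 102, flared mouth) goes outside the bucket; shoulder 14 mm up rests on the rim. Origin at the centre of the lower edge, z up; seated 66 mm above the bucket's origin.
- tube_rack: Bystander: white wire rack, 92 by 224 mm, with glass tubes up to 118 mm tall, at the far side of the work. Origin at the centre of its underside.
- wash_bottle: Bystander: white wash bottle with a red collar and a thin bent spout, 72 mm diameter, 186 mm tall, at the left. Origin on its axis at the underside.
There are look-alikes about, which are no part of the job. Leave any yellow look-alike of the big_adapter alone.

How it is judged:
By the outcome, as a careful person would: the job done as asked, in the order asked, and still so for the second after the job is handed in, with the robot touching nothing.
It also fails if it takes over 122 s, if anything falls off the work surface, if the arm or the gripper's body presses on something with over 40 N, if the wrist force passes 120 N, or if a joint passes its speed limit or range.

## Robot

A 7-joint arm with a two-finger parallel gripper is mounted at the origin on the work surface. World frame = base frame: x ahead of the robot, y to its left, z up, the work surface at z = 0. Lengths are in mm, angles in rad, forces in N, time in s.
With the tool pointing down it reaches from about 350 to 900 mm from the base axis. Payload 19.9 kg.
Tool frame: the origin (TCP) lies between the finger pads; the fingertips stand 25 mm ahead of it and the grasp point (between the pads) lies 6 mm ahead of it; z points along the fingers, y is the line along which they close (so a half turn about z gives the same grasp; the last joint's range is limited). The gripper opens to 94 mm and grips with 3 to 60 N. Pads are 16 mm wide; open, the fingers measure 119 mm over their backs; the gripper's body (75 mm by 177 mm) begins 78 mm behind the grasp point.
Start: joints at [-1.246, 0.417, -0.01, 1.614, 0.005, 1.111, -0.053], TCP at [223.549, 583.63, 201.125] pointing down, gripper open.
Joint ranges: [-2.81, 2.81], [-0.39, 2.02], [-1.27, 1.25], [0.06, 2.57], [-1.19, 4.33], [0.19, 2], [-2.82, 2.82]. Speed limits (rad/s): [1.89, 1.89, 2.39, 2.39, 3.01, 3.01, 3.01].

## Interface

Orientations are given as a unit quaternion [w, x, y, z].
In Python, from plant import monitor, grab_frame, calibration, sign_off gives the robot as it stands.
- The arm moves only by the tool move_arm, never from a script. Its argument "plan" is text: rows parted by semicolons, each of 6 numbers parted by spaces: the shift along the tool's x, y, z in m, then the turn, a rotation vector about the tool's x, y, z in degrees. In form: tx ty tz ax ay az; .... A call has exactly 10 rows; each row shifts and turns the commanded pose from where the row before left it, along the tool's axes as they then stand; what a row does not reach is not made up. A row lasts 1/8 s, in which the tool goes at most 62.5 mm and 10.7 degrees, less where a joint would pass 70% of its speed; a pose out of reach is approached as far as the arm can. A call is refused whole if a number of a shift passes 0.0625 or a number of a turn 10.7, either way. A call with a gripper value outside its range is refused whole. "jaw" is the finger opening in m, from 0 to 0.094, set as the call begins (left out, the last holds). The fingers move at their own pace and stop on an object; "grip_force" is the grip in N (left out, the last holds). Time passes only in rows, so rows that do not move let the fingers close, or fill a call up. It gives the time, the measured TCP pose, the force, the opening and the grip force at its end, in the units of the state.
- monitor.observe(): the state, without advancing time (a new reading comes with each control period).
- grab_frame(name): name is "scene" or "top" or "wrist"; returns the picture (480x640x3 uint8, blue, green, red); there is no depth.
- calibration(name): a dict with "fx", "fy", "cx", "cy" (pixels), "rvec" (rotation vector, rad) and "tvec" (3), from world to camera coordinates, as OpenCV has them; the wrist camera has in their place "T_tool_cam" (4x4, takes a point from camera to tool coordinates, whose origin is the TCP and whose axes are the flange's). Camera axes: x right, y down, z forward; pixel columns grow to the right and rows downward; lengths in mm; the calibration is good to about 2 mm. The wrist camera is an equidistant fisheye: a pixel r from the principal point sees the ray r / f radians off the axis. A picture is of the moment at which its call begins: read the wrist's pose just before it. calibration takes no time and is no camera call.
- sign_off(): hands the job in; it is judged then, once.
The state is a dict: "time": time; "joint_pos": joint angles; "joint_vel": joint speeds; "joint_torque": joint torques, N m; "ee_pos": TCP position; "orientation": TCP orientation; "force": force on the tool from outside, world axes, zero at the start; "wrist_torque": the same for the moment, N m; "gripper_width": finger opening in mm; "finger_force": force on a finger pad.
Only numpy, scipy, OpenCV 4.12 (cv2) and the standard library are available. Lean on these libraries where they do the work, as an engineer would, in place of code of your own. Each camera call takes 0.05 s, during which the arm holds its last target. There are 200 camera calls.

## Working session

There is one attempt and no reset: what is moved stays moved. The work goes in short steps, Python scripts to look and compute and a tool call to move; the robot and the scene stay as the last step left them, time stands still between calls to the robot, and variables do not carry over. Pictures are saved under pics/ and viewed, at most 14 in all, crops included, and the job is handed in when it is done.

Besides the shell and the picture viewer there is one more tool, called after ">>>" by a JSON object that holds its "op" and its "data", one argument or row to a line. move_arm: Moves the arm, as the interface text tells. Its arguments: {"type":"object","properties":{"plan":{"type":"string"},"jaw":{"type":"number"},"grip_force":{"type":"number"}},"required":["plan"]}

```bash
mkdir -p pics; ls
python3 - <<'E'
from plant import monitor, grab_frame, calibration
import cv2
s=monitor.observe();print(s)
for n in("scene","top","wrist"):
    cv2.imwrite(f"pics/{n}0.png",grab_frame(n));print(n,calibration(n))
E
```

```text
pics
{'time': 0.0, 'joint_pos': array([-1.24651178,  0.41795307, -0.01031446,  1.61419029,  0.00469108,
        1.11069331, -0.05300405]), 'joint_vel': array([ 1.21029288e-04, -1.89268945e-03, -1.34830268e-03,  4.32843799e-04,
        3.24417010e-05,  2.88257761e-04, -5.53536602e-04]), 'joint_torque': array([-1.71771269e-03, -8.51286507e+01,  6.37639817e-01, -4.25987434e+01,
       -4.90097911e-02,  1.87686423e-02,  1.55927942e-04]), 'ee_pos': array([223.41534926, 583.28579563, 200.53150976]), 'orientation': array([-7.19535282e-05,  1.81869036e-01,  9.83322572e-01, -6.05746915e-04]), 'force': array([ 0.7562773 ,  0.00885248, -0.52018764]), 'wrist_torque': array([-0.03340277, -0.03516347, -0.01588983]), 'finger_force': 0.0, 'gripper_width': 94.15133539192023}
scene {'fx': 480.2083682942346, 'fy': 480.2083682942346, 'cx': 321.5075290499922, 'cy': 238.5697641640049, 'rvec': array([ 1.25584092,  2.23553528, -0.99570816]), 'tvec': array([ 298.47249968, -325.83895588, 1551.47014897])}
top {'fx': 532.4597981310216, 'fy': 532.4597981310216, 'cx': 327.7456229330202, 'cy': 245.28656731058558, 'rvec': array([ 2.17111873, -2.12178573,  0.12002986]), 'tvec': array([  34.27585303,  624.39611004, 1101.9891629 ])}
wrist {'fx': 371.64829954431775, 'fy': 371.64829954431775, 'cx': 326.22926536316146, 'cy': 237.15392868902705, 'T_tool_cam': array([[ 7.18840657e-04, -9.63614410e-01, -2.67295253e-01,
         7.77589709e+01],
       [ 9.99999134e-01,  9.87334966e-04, -8.70087156e-04,
         1.55132429e-01],
       [ 1.10233847e-03, -2.67294396e-01,  9.63614285e-01,
        -1.83095897e+02],
       [ 0.00000000e+00,  0.00000000e+00,  0.00000000e+00,
         1.00000000e+00]])}
```

View pics/top0.png

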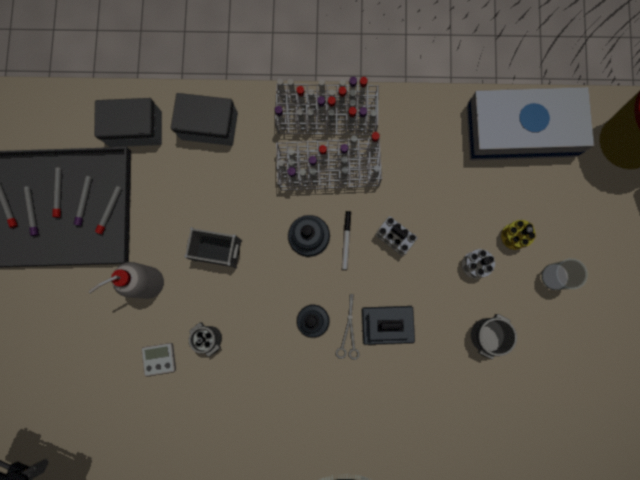

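View pics/scene0.png

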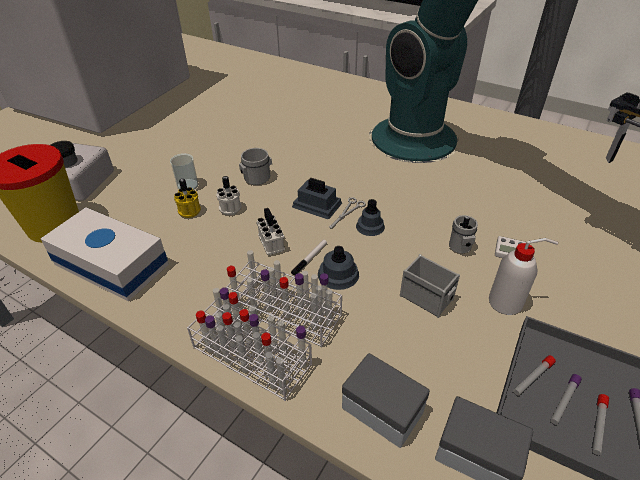

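The top view shows two adapters in the round style: the white one at (480,263) and the yellow one at (519,234). The white one fits the description. The other objects are:
- big_bucket (493,337)
- rect_adapter (397,236)
- rect_cap (388,325)
- big_cap (309,235), the larger round cap
- small_cap (312,321)
- small_bucket (204,340)
- rect_bucket (213,248)

I'll enlarge these for a closer look.

```bash
cat > h.py <<'E'
import numpy as np, cv2
from plant import monitor, grab_frame, calibration
from scipy.spatial.transform import Rotation as R
C={n:calibration(n) for n in("scene","top","wrist")}
def state():
    s=monitor.observe(); q=s["orientation"]; return s["ee_pos"],R.from_quat([q[1],q[2],q[3],q[0]]).as_matrix(),s
def proj(n,P,pose=None):
    P=np.atleast_2d(np.asarray(P,float)); c=C[n]
    if n!="wrist":
        K=np.array([[c["fx"],0,c["cx"]],[0,c["fy"],c["cy"]],[0,0,1]])
        return cv2.projectPoints(P,c["rvec"],c["tvec"],K,None)[0][:,0]
    p,M=pose; T=c["T_tool_cam"]; X=((P-p)@M-T[:3,3])@T[:3,:3]
    rr=np.hypot(X[:,0],X[:,1]); th=np.arctan2(rr,X[:,2]); k=c["fx"]*th/np.maximum(rr,1e-9)
    return np.c_[c["cx"]+k*X[:,0],c["cy"]+k*X[:,1]]
def ray(n,u,v,z,pose=None):
    c=C[n]
    if n!="wrist":
        Rm=cv2.Rodrigues(c["rvec"])[0]; o=-Rm.T@c["tvec"]; d=Rm.T@[(u-c["cx"])/c["fx"],(v-c["cy"])/c["fy"],1]
    else:
        p,M=pose;T=c["T_tool_cam"];a=np.array([u-c["cx"],v-c["cy"]]);r=np.hypot(*a);th=r/c["fx"]
        d=M@T[:3,:3]@np.r_[np.sin(th)*a/max(r,1e-9),np.cos(th)];o=p+M@T[:3,3]
    return o+d*(z-o[2])/d[2]
def loop(x,y,z,rx,ry=None,yaw=0,n=40):
    if ry is None: t=np.linspace(0,2*np.pi,n); L=np.c_[rx*np.cos(t),rx*np.sin(t)]
    else: L=np.array([[-rx,-ry],[rx,-ry],[rx,ry],[-rx,ry],[-rx,-ry]],float)
    c,s=np.cos(yaw),np.sin(yaw); L=L@np.array([[c,s],[-s,c]])
    return np.c_[L+[x,y],np.full(len(L),z)]
def outlines(k,x,y,w=0):
    D={"big_bucket":[(80,38,None),(80,34,None)],"small_bucket":[(80,27,None),(96,6,None)],"rect_bucket":[(80,31,47),(80,27,43)],
    "big_adapter":[(62,30,None),(104,8,None)],"rect_adapter":[(62,23,39),(104,6,18)],"big_cap":[(0,48.5,None),(81,11,None)],
    "small_cap":[(0,37.5,None),(81,11,None)],"rect_cap":[(0,41.5,57.5),(81,7,22)]}
    return [loop(x,y,z,a,b,w) for z,a,b in D[k]]
E
python3 - <<'E'
from h import *
im=cv2.imread("pics/top0.png")
cs={"big_bucket":(493,337),"small_bucket":(204,340),"rect_bucket":(213,248),"big_adapter":(480,263),"rect_adapter":(397,236),"big_cap":(309,235),"small_cap":(312,321),"rect_cap":(388,325)}
t=[]
for k,(u,v) in cs.items():
    c=cv2.resize(im[v-30:v+30,u-30:u+30],(200,200),interpolation=cv2.INTER_CUBIC)
    c=np.clip(c.astype(float)*1.7,0,255).astype(np.uint8)
    for i in range(0,60,10):cv2.line(c,(int(i/.3),0),(int(i/.3),4),(0,255,0));cv2.line(c,(0,int(i/.3)),(4,int(i/.3)),(0,255,0))
    t.append(c); z={"b":80}.get(k.split("_")[1][0],80); print(k,ray("top",u,v,z).round())
cv2.imwrite("pics/m.png",np.vstack([np.hstack(t[:4]),np.hstack(t[4:])]))
E
```

```text
big_bucket [ 439. -290.   80.]
small_bucket [419. 295.  80.]
rect_bucket [607. 286.  80.]
big_adapter [ 589. -266.   80.]
rect_adapter [641. -95.  80.]
big_cap [639.  87.  80.]
small_cap [462.  76.  80.]
rect_cap [458. -78.  80.]
```

View pics/m.png

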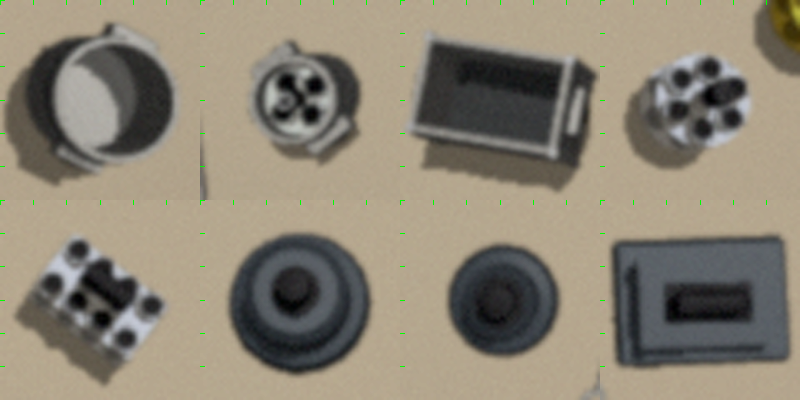

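```bash
cat >> h.py <<'E'
def fit(n,im,k,x0,pose=None,span=8,aspan=.12,sig=1.0,only=None):
    from scipy.optimize import differential_evolution
    g=cv2.GaussianBlur(im,(0,0),sig).astype(np.float32)
    G=np.sqrt(sum(cv2.Sobel(g,cv2.CV_32F,a,b)**2 for a,b in((1,0),(0,1))).sum(2)); G=np.minimum(G,np.percentile(G,99.5))
    rect=k.startswith("rect")
    def f(p):
        tot=0; O=outlines(k,*p)
        for L in (O if only is None else [O[i] for i in only]):
            q=np.vstack([np.linspace(L[i],L[i+1],15) for i in range(len(L)-1)]) if rect else L
            uv=proj(n,q,pose).astype(np.float32)
            tot+=cv2.remap(G,uv[:,:1],uv[:,1:],cv2.INTER_LINEAR).mean()
        return -tot
    b=[(x0[0]-span,x0[0]+span),(x0[1]-span,x0[1]+span)]+([(x0[2]-aspan,x0[2]+aspan)] if rect else [])
    r=differential_evolution(f,b,seed=1,maxiter=60,popsize=12); return r.x,-r.fun
def draw(n,im,k,p,pose=None,s=1,off=(0,0),col=(0,0,255)):
    for L in outlines(k,*p):
        uv=((proj(n,L,pose)-off)*s).round().astype(np.int32); cv2.polylines(im,[uv],False,col,1)
E
python3 - <<'E'
from h import *
import json
im=cv2.imread("pics/top0.png")
def at(u,v,z): return ray("top",u,v,z)[:2]
# yaw from edges
a=at(213,229.4,80)-at(213,229.4,80)
def yaw(u0,v0,u1,v1,z): # long side (object y) direction
    d=at(u1,v1,z)-at(u0,v0,z); return (np.arctan2(d[1],d[0])-np.pi/2+np.pi/2)%np.pi-np.pi/2
I={"big_bucket":[*at(497.5,337,80)],"small_bucket":[*at(203.7,339.1,80)],
"rect_bucket":[*at(211.1,246.9,80),yaw(192,229.4,236,236.6,80)],
"big_adapter":[*at(479.1,263.6,62)],
"rect_adapter":[*at(397,236.5,62),yaw(390.5,217,416.5,236.5,62)],
"big_cap":[*at(309,236,0)],"small_cap":[*at(312.9,321,0)],"rect_cap":[*at(388.1,325.6,0),yaw(362,327,414,325,0)]}
out={}
t=[]
for k,x0 in I.items():
    p,s=fit("top",im,k,x0); out[k]=list(p); print(k,np.round(x0,2),np.round(p,3),round(s))
    u,v=proj("top",[*p[:2],50])[0].round().astype(int)
    c=np.clip(cv2.resize(im[v-30:v+30,u-30:u+30],(200,200),interpolation=cv2.INTER_CUBIC)*1.7,0,255).astype(np.uint8)
    draw("top",c,k,p,None,200/60,(u-30-.35,v-30-.35)); t.append(c)
cv2.imwrite("pics/m2.png",np.vstack([np.hstack(t[:4]),np.hstack(t[4:])]))
json.dump(out,open("est.json","w"))
E
```

```text
big_bucket [ 439.45 -298.81] [ 441.287 -296.544] 342
small_bucket [420.59 295.35] [423.156 287.359] 295
rect_bucket [ 6.0965e+02  2.9015e+02 -1.4000e-01] [ 6.1114e+02  2.8970e+02 -1.4900e-01] 293
big_adapter [ 589.09 -268.53] [ 590.533 -269.134] 272
rect_adapter [ 6.4253e+02 -9.7160e+01 -6.4000e-01] [ 6.44498e+02 -9.45530e+01 -5.53000e-01] 294
big_cap [648.67  91.67] [650.374  93.066] 303
small_cap [461.33  77.8 ] [461.838  78.77 ] 235
rect_cap [ 4.5538e+02 -8.6190e+01  6.0000e-02] [ 4.55863e+02 -8.59910e+01  6.00000e-02] 260
```

View pics/m2.png

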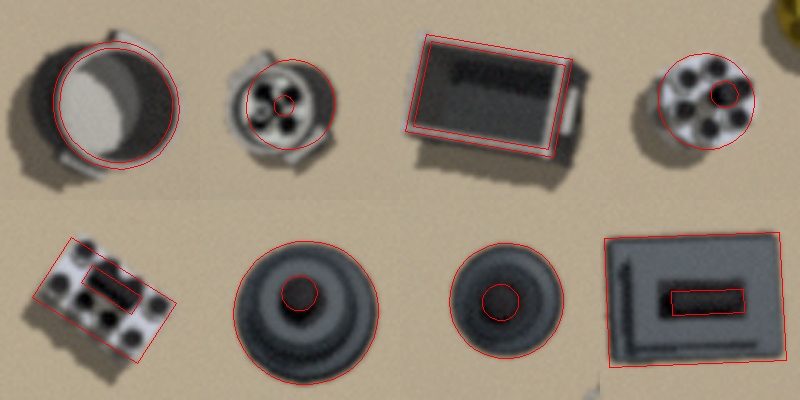

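The red outlines fit seven of the objects. The small_bucket fit is about 8 mm off and needs redoing. I'll write the move calculator next and refine positions with the wrist camera.

```bash
cat >> h.py <<'E'
def go(x,y,z,ang=None,n=10):
    """n identical rows to TCP xyz with tool y axis at world angle ang (mod pi), tool straight down"""
    p,M,s=state(); cur=np.arctan2(M[1,1],M[0,1])
    d=0 if ang is None else (ang-cur+np.pi/2)%np.pi-np.pi/2
    w=-d/n   # tool z points down
    Rz=lambda a:np.array([[np.cos(a),-np.sin(a)],[np.sin(a),np.cos(a)]])
    D=M.T@(np.array([x,y,z])-p); S=sum(Rz(i*w) for i in range(n)); t=np.linalg.solve(S,D[:2])
    tilt=M.T@np.array([0,0,-1]); # correction of tilt
    print("rows %d: %.4f %.4f %.4f 0 0 %.2f | cur ang %.3f tilt %.2f %.2f deg j7 %.2f"%(n,*t/1000,D[2]/n/1000,np.degrees(w),cur,*np.degrees(tilt[:2]),s["joint_pos"][6]))
E
python3 -c "
from h import *
go(530,200,250,-.15)"
```

```text
rows 10: -0.0529 0.0042 -0.0049 0 0 7.76 | cur ang 1.205 tilt 0.00 0.06 deg j7 -0.05
```

>>> {"op": "move_arm", "data": {
  "plan": "-0.053 0.004 -0.005 0 0 7.8; -0.053 0.004 -0.005 0 0 7.8; -0.053 0.004 -0.005 0 0 7.8; -0.053 0.004 -0.005 0 0 7.8; -0.053 0.004 -0.005 0 0 7.8; -0.053 0.004 -0.005 0 0 7.8; -0.053 0.004 -0.005 0 0 7.8; -0.053 0.004 -0.005 0 0 7.8; -0.053 0.004 -0.005 0 0 7.8; -0.053 0.004 -0.005 0 0 7.8",
  "jaw": 0.045,
  "grip_force": 25
}}

```text
time: 1.4
ee_pos: [528.2, 195.6, 251.1]
orientation: [0.0, 0.762, 0.648, -0.0]
force: [1.3, 1.3, 0.5]
gripper_width: 44.8
finger_force: 0.0
```

```bash
cat >> h.py <<'E'
def refine(ks,name,starts,span=8,aspan=.1,crop=None):
    import json
    p,M,s=state(); im=grab_frame("wrist"); v=im.copy(); cv2.imwrite(f"pics/{name}_raw.png",im); v=np.clip(v*1.6,0,255).astype(np.uint8)
    for k in ks:
        q,sc=fit("wrist",im,k,starts[k],(p,M),span,aspan); print(k,np.round(starts[k],3),"->",np.round(q,3),round(sc)); draw("wrist",v,k,q,(p,M))
    cv2.imwrite(f"pics/{name}.png",v)
E
python3 - <<'E'
from h import *
import json
e=json.load(open("est.json")); e["small_bucket"]=[420.6,295.3]
json.dump(e,open("est.json","w"))
refine(list(e),"w1",e,span=12)
im=cv2.imread("pics/top0.png")
print(fit("top",im,"small_bucket",e["small_bucket"],span=4,only=[0]),[fit("top",im,k,e[k],span=4,only=[0]) for k in("big_adapter","rect_adapter")])
E
```

```text
big_bucket [ 441.287 -296.544] -> [ 442.726 -300.704] 0
small_bucket [420.6 295.3] -> [425.485 303.267] 158
rect_bucket [ 6.1114e+02  2.8970e+02 -1.4900e-01] -> [ 6.13205e+02  2.94881e+02 -1.24000e-01] 246
big_adapter [ 590.533 -269.134] -> [ 591.535 -261.194] 5
rect_adapter [ 6.44498e+02 -9.45530e+01 -5.53000e-01] -> [ 6.33063e+02 -9.97440e+01 -6.03000e-01] 100
big_cap [650.374  93.066] -> [649.383  82.831] 225
small_cap [461.838  78.77 ] -> [459.641  74.133] 243
rect_cap [ 4.55863e+02 -8.59910e+01  6.00000e-02] -> [ 4.47085e+02 -9.00820e+01  1.58000e-01] 183
(array([424.47262139, 291.30080311]), np.float64(116.06571960449219)) [(array([ 587.24879695, -270.57753821]), np.float64(118.01290130615234)), (array([ 6.47561401e+02, -9.13949410e+01, -5.98162506e-01]), np.float64(119.48860931396484))]
```

View pics/w1.png

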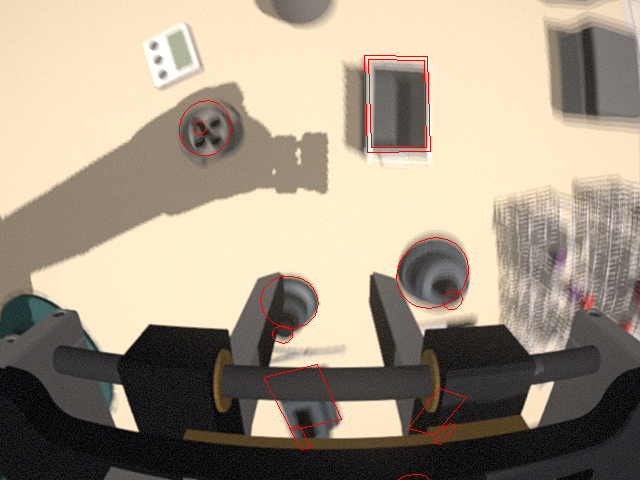

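The picture is blurred because the arm was still settling. It shows small_bucket near (208,130), rect_bucket near (398,108), and the gripper hiding the lower half. I'll retake it now that the arm is at rest.

Run:
```python
from h import *
import json
e=json.load(open("est.json"))
print(np.abs(state()[2]["joint_vel"]).max())
refine(["small_bucket","rect_bucket","big_cap","small_cap"],"w2",e,span=10)
v=cv2.imread("pics/w2.png")[40:340,150:490]; cv2.imwrite("pics/w2c.png",cv2.resize(v,None,fx=2,fy=2,interpolation=cv2.INTER_CUBIC)[:600,:])
```

```text
0.06849939298481283
small_bucket [420.6 295.3] -> [422.691 291.908] 269
rect_bucket [ 6.1114e+02  2.8970e+02 -1.4900e-01] -> [ 6.12721e+02  2.95537e+02 -1.44000e-01] 546
big_cap [650.374  93.066] -> [651.459  93.518] 436
small_cap [461.838  78.77 ] -> [461.978  79.795] 358
```

View pics/w2c.png

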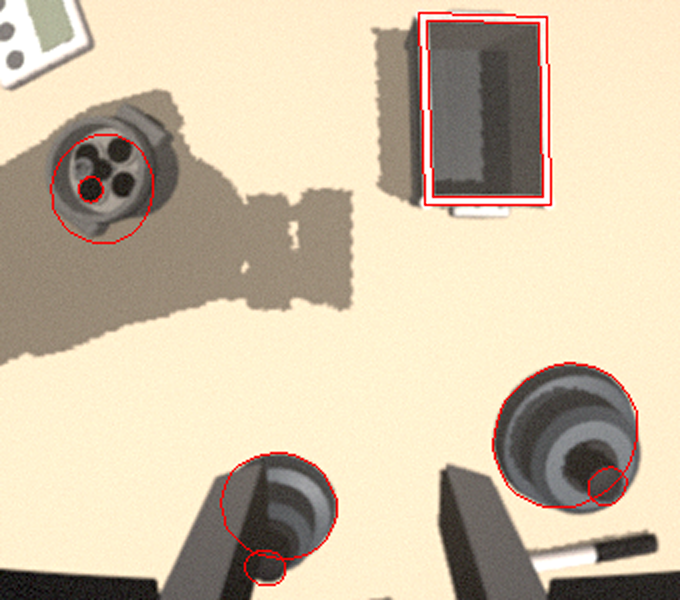

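Run:
```python
from h import *
import json
e=json.load(open("est.json"))
p,M,s=state(); print(np.abs(s["joint_vel"]).max())
im=grab_frame("wrist"); cv2.imwrite("pics/w3raw.png",im)
u=ray("wrist",202,125,80,(p,M)); print(u)
b=[*u[:2]]
for k,o in(("small_bucket",[0]),("rect_bucket",None),("big_cap",[0]),("small_cap",[0])):
    print(k,fit("wrist",im,k,b if k=="small_bucket" else e[k],(p,M),span=6,only=o))
im=cv2.imread("pics/top0.png")
for k in("big_cap","small_cap","rect_cap","big_bucket","small_bucket"): print(k,fit("top",im,k,b if k=="small_bucket" else e[k],span=5,only=[0]))
go(590,-180,250,-.56)
```

```text
0.08308844717435873
[425.14596714 303.06651541  80.        ]
small_bucket (array([419.77855178, 309.03165416]), np.float64(96.60255432128906))
rect_bucket (array([ 6.12077186e+02,  2.95691686e+02, -1.39873774e-01]), np.float64(461.0539245605469))
big_cap (array([651.24038502,  94.55952361]), np.float64(272.8011474609375))
small_cap (array([461.37513302,  80.48139396]), np.float64(214.9967803955078))
big_cap (array([649.77418101,  92.85605259]), np.float64(218.78860473632812))
small_cap (array([461.93043866,  78.61024212]), np.float64(216.30795288085938))
rect_cap (array([ 4.57032431e+02, -8.53228483e+01,  5.71464565e-02]), np.float64(185.64967346191406))
big_bucket (array([ 443.89199811, -296.60570303]), np.float64(157.8800811767578))
small_bucket (array([427.57657367, 300.31854038]), np.float64(118.36392974853516))
rows 10: -0.0335 0.0184 0.0002 0 0 2.29 | cur ang -0.161 tilt -0.01 -0.04 deg j7 -0.45
```

>>> {"op": "move_arm", "data": {
  "plan": "-0.034 0.018 0 0 0 2.3; -0.034 0.018 0 0 0 2.3; -0.034 0.018 0 0 0 2.3; -0.034 0.018 0 0 0 2.3; -0.034 0.018 0 0 0 2.3; -0.034 0.018 0 0 0 2.3; -0.034 0.018 0 0 0 2.3; -0.034 0.018 0 0 0 2.3; -0.034 0.018 0 0 0 2.3; -0.034 0.018 0 0 0 2.3"
}}

```text
time: 2.8
ee_pos: [585.7, -180.3, 250.7]
orientation: [-0.0, 0.874, 0.486, -0.0]
force: [-0.5, 1.1, 0.6]
gripper_width: 45.4
finger_force: 0.0
```

Run:
```python
from h import *
import json,time
e=json.load(open("est.json"))
for _ in range(4): grab_frame("wrist")
refine(["rect_adapter","rect_cap"],"w4",e,span=8)
p,M,s=state();im=cv2.imread("pics/w4_raw.png")
print(p,[fit("wrist",im,"rect_adapter",e["rect_adapter"],(p,M),only=[i]) for i in(0,1)])
```

```text
rect_adapter [ 6.44498e+02 -9.45530e+01 -5.53000e-01] -> [ 6.47934e+02 -9.63320e+01 -6.44000e-01] 356
rect_cap [ 4.55863e+02 -8.59910e+01  6.00000e-02] -> [ 4.52426e+02 -8.36940e+01  6.00000e-02] 202
[ 585.58696117 -178.85740151  250.77054911] [(array([ 6.42559760e+02, -9.55570228e+01, -6.27447893e-01]), np.float64(131.59976196289062)), (array([648.05901956, -95.08653232,  -0.66239566]), np.float64(289.9837341308594))]
```

View pics/w4.png

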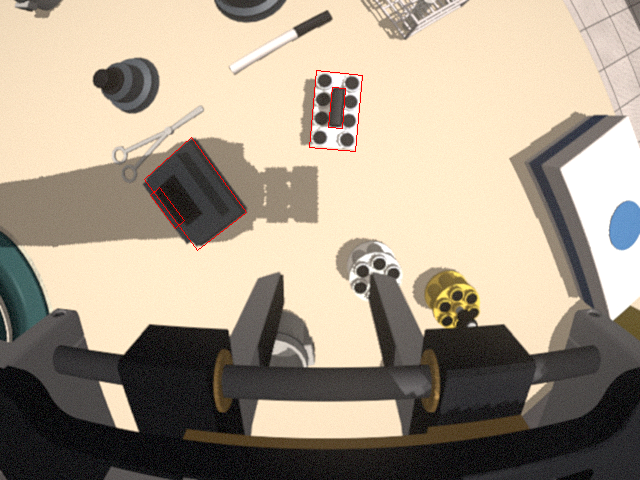

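The fit outlines the rect_adapter well, with its handle at (337,107) and body corners from (316,70) to (357,151). The white big_adapter is at (375,275) and the yellow look-alike at (455,300). I'll pick up rect_adapter first.

```bash
python3 -c "
from h import *
go(647.5,-95.5,135,-.645)"
```

```text
rows 10: 0.0104 0.0005 0.0116 0 0 0.51 | cur ang -0.555 tilt -0.01 0.04 deg j7 -0.09
```

>>> {"op": "move_arm", "data": {
  "plan": "0.0130 0.0006 0.0145 0 0 0.6; 0.0130 0.0006 0.0145 0 0 0.6; 0.0130 0.0006 0.0145 0 0 0.6; 0.0130 0.0006 0.0145 0 0 0.6; 0.0130 0.0006 0.0145 0 0 0.6; 0.0130 0.0006 0.0145 0 0 0.7; 0.0130 0.0006 0.0145 0 0 0.7; 0.013 0.001 0.0145 0 0 0.7; 0 0 0 0 0 0; 0 0 0 0 0 0"
}}

```text
time: 4.3
ee_pos: [647.7, -97.9, 135.6]
orientation: [0.0, 0.895, 0.446, -0.0]
force: [-0.6, 0.5, 1.3]
gripper_width: 45.0
finger_force: 0.0
```

```bash
python3 -c "
from h import *
go(647.5,-95.5,99,-.645,5)"
```

```text
rows 5: 0.0004 -0.0003 0.0073 0 0 -0.03 | cur ang -0.647 tilt 0.02 -0.03 deg j7 -0.26
```

>>> {"op": "move_arm", "data": {
  "plan": "0 0 0.0075 0 0 0; 0 0 0.0075 0 0 0; 0 0 0.0075 0 0 0; 0 0 0.0075 0 0 0; 0 0 0.0065 0 0 0; 0 0 0 0 0 0; 0 0 0 0 0 0; 0 0 0 0 0 0; 0 0 0 0 0 0; 0 0 0 0 0 0"
}}

```text
time: 5.55
ee_pos: [647.8, -97.3, 98.8]
orientation: [0.0, 0.895, 0.446, 0.0]
force: [-0.5, -0.3, -0.6]
gripper_width: 44.5
finger_force: 0.0
```

>>> {"op": "move_arm", "data": {
  "plan": "0 0 0 0 0 0; 0 0 0 0 0 0; 0 0 0 0 0 0; 0 0 0 0 0 0; 0 0 -0.01 0 0 0; 0 0 -0.02 0 0 0; 0 0 -0.02 0 0 0; 0 0 -0.02 0 0 0; 0 0 -0.02 0 0 0; 0 0 -0.01 0 0 0",
  "jaw": 0,
  "grip_force": 25
}}

```text
time: 6.8
ee_pos: [648.1, -97.3, 200.4]
orientation: [0.0, 0.895, 0.446, 0.001]
force: [-0.0, 0.2, -1.6]
gripper_width: 10.1
finger_force: 25.0
```

```bash
python3 -c "
from h import *
print(state()[0]);go(612,295.5,199,-.142)"
```

```text
[648.0870335  -97.28450391 200.37566153]
rows 10: 0.0348 -0.0195 0.0001 0 0 -2.89 | cur ang -0.647 tilt -0.05 -0.07 deg j7 -0.29
```

```bash
python3 -c "
from h import *
go(597,185,215,-.142)"
```

```text
rows 10: 0.0240 -0.0163 -0.0015 0 0 -2.89 | cur ang -0.647 tilt -0.05 -0.07 deg j7 -0.29
```

>>> {"op": "move_arm", "data": {
  "plan": "0.024 -0.0163 -0.0015 0 0 -2.9; 0.024 -0.0163 -0.0015 0 0 -2.9; 0.024 -0.0163 -0.0015 0 0 -2.9; 0.024 -0.0163 -0.0015 0 0 -2.9; 0.024 -0.0163 -0.0015 0 0 -2.9; 0.024 -0.0163 -0.0015 0 0 -2.9; 0.024 -0.0163 -0.0015 0 0 -2.9; 0.024 -0.0163 -0.0015 0 0 -2.9; 0.024 -0.0163 -0.0015 0 0 -2.9; 0.024 -0.0163 -0.0015 0 0 -2.9"
}}

```text
time: 8.05
ee_pos: [596.2, 187.0, 213.8]
orientation: [0.0, 0.754, 0.657, -0.0]
force: [-0.3, -0.2, -2.2]
gripper_width: 10.3
finger_force: 25.0
```

Run:
```python
from h import *
import json,time
e=json.load(open("est.json")); e["rect_bucket"]=[612,293,-.142]
for _ in range(6): grab_frame("wrist")
refine(["rect_bucket"],"w5",e,span=10)
p,M,s=state();im=cv2.imread("pics/w5_raw.png"); print(p,fit("wrist",im,"rect_bucket",e["rect_bucket"],(p,M),only=[0]))
sc=grab_frame("scene"); cv2.imwrite("pics/s1.png",sc); print("scene",fit("scene",cv2.imread("pics/scene0.png"),"rect_bucket",e["rect_bucket"],span=8))
v=cv2.imread("pics/w5.png"); cv2.imwrite("pics/w5c.png",v[:400])
```

```text
rect_bucket [ 6.12e+02  2.93e+02 -1.42e-01] -> [ 6.12682e+02  2.95321e+02 -1.43000e-01] 506
[597.13817458 184.62715765 213.68063405] (array([ 6.07986554e+02,  2.91704573e+02, -1.44537578e-01]), np.float64(197.45652770996094))
scene (array([ 6.12757967e+02,  2.94605716e+02, -1.30628662e-01]), np.float64(430.11175537109375))
```

View pics/w5c.png

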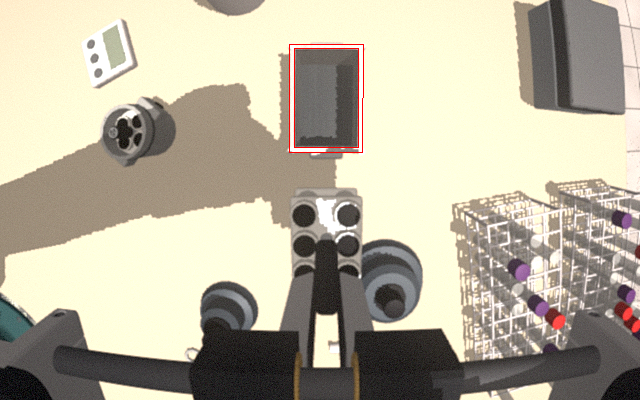

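The bucket fit is clean, with its rim from (290,44) to (362,152). The held adapter is parallel to it, its far top edge at v≈197. I'll check how far off centre the adapter sits in the grip and locate the small bucket, then go over the rect_bucket.

Run:
```python
from h import *
p,M,s=state();im=cv2.imread("pics/w5_raw.png")
for v in(194,197,200):
    w=ray("wrist",327,v,p[2]-99+62,(p,M)); print(v,M.T@(w-p))
for uv in((291,215),(363,215)):
    w=ray("wrist",*uv,p[2]-99+62,(p,M)); print(uv,M.T@(w-p))
u=ray("wrist",129,134,80,(p,M))[:2]; print(u, fit("wrist",im,"small_bucket",u,(p,M),span=5,only=[0]))
cv2.imwrite("pics/sb.png",cv2.resize(im[80:190,80:200],None,fx=5,fy=5,interpolation=cv2.INTER_CUBIC))
go(612.7,295.3,195,-.143)
```

```text
194 [43.37700762  0.43437355 36.98260207]
197 [41.5546983   0.4364241  36.98333703]
200 [39.72753134  0.43850022 36.98407395]
(291, 215) [ 30.538423   -21.40374296  36.98357983]
(363, 215) [30.5670612  22.31394903 36.9919711 ]
[428.92733761 298.20636751] (array([423.93974073, 298.07977077]), np.float64(136.2361297607422))
rows 10: 0.0112 -0.0000 0.0019 0 0 0.01 | cur ang -0.142 tilt 0.02 -0.01 deg j7 -0.32
```

View pics/sb.png

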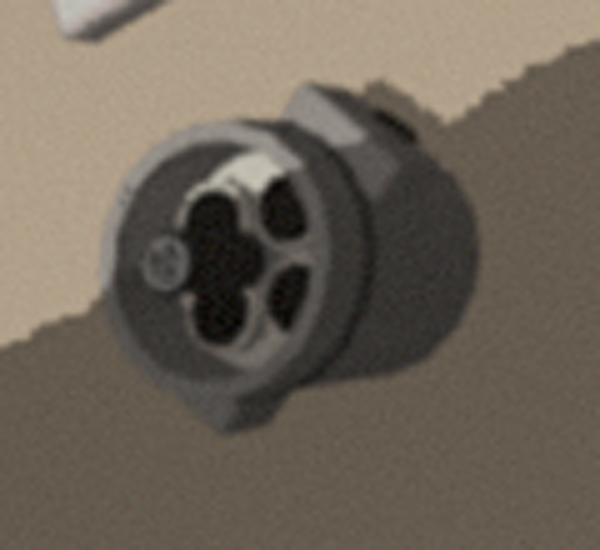

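>>> {"op": "move_arm", "data": {
  "plan": "0.011 0 0 0 0 0; 0.011 0 0 0 0 0; 0.011 0 0 0 0 0; 0.011 0 0 0 0 0; 0.011 0 0 0 0 0; 0.011 0 0 0 0 0; 0.011 0 0.005 0 0 0; 0.011 0 0.005 0 0 0; 0.011 0 0.005 0 0 0; 0.011 0 0.004 0 0 0"
}}

```text
time: 9.7
ee_pos: [612.4, 294.9, 194.1]
orientation: [0.0, 0.755, 0.656, -0.0]
force: [0.5, -0.5, -1.6]
gripper_width: 10.6
finger_force: 25.0
```

Run:
```python
from h import *
for _ in range(4): grab_frame("wrist")
p,M,s=state();print(p);im=grab_frame("wrist");cv2.imwrite("pics/w6.png",im)
for k in range(2): go(612.5,293.9,195,-.143,2)
```

```text
[612.44503677 294.08540038 194.56822106]
rows 2: 0.0000 -0.0000 -0.0001 0 0 0.06 | cur ang -0.141 tilt 0.02 -0.02 deg j7 -0.45
rows 2: 0.0000 -0.0000 -0.0001 0 0 0.06 | cur ang -0.141 tilt 0.02 -0.02 deg j7 -0.45
```

View pics/w6.png

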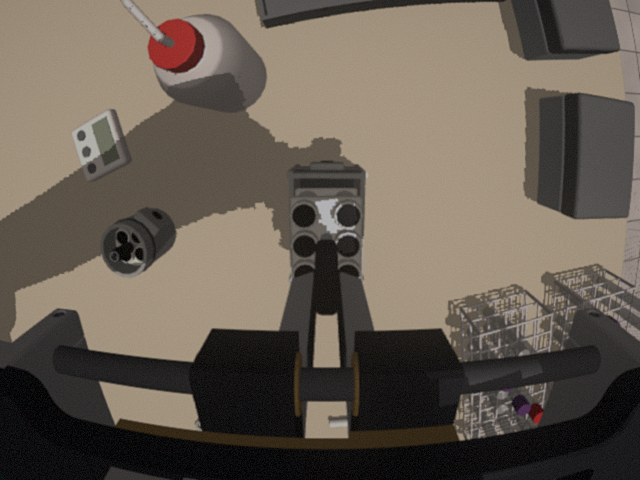

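The held adapter is centred over the bucket: bucket sides at u=290 and 365, adapter sides at 291 and 363. I'll lower it.

>>> {"op": "move_arm", "data": {
  "plan": "0 0 0.01 0 0 0; 0 0 0.01 0 0 0; 0 0 0.009 0 0 0; 0 0 0.009 0 0 0; 0 0 0.009 0 0 0; 0 0 0.009 0 0 0; 0 0 0.009 0 0 0; 0 0 0.009 0 0 0; 0 0 0.005 0 0 0; 0 0 0 0 0 0"
}}

```text
time: 11.2
ee_pos: [612.3, 294.1, 115.3]
orientation: [0.0, 0.755, 0.656, -0.0]
force: [0.7, 0.1, -1.3]
gripper_width: 10.2
finger_force: 25.0
```

>>> {"op": "move_arm", "data": {
  "plan": "0 0 0.004 0 0 0; 0 0 0.003 0 0 0; 0 0 0.002 0 0 0; 0 0 0.001 0 0 0; 0 0 0 0 0 0; 0 0 0 0 0 0; 0 0 0 0 0 0; 0 0 0 0 0 0; 0 0 0 0 0 0; 0 0 0 0 0 0"
}}

```text
time: 12.45
ee_pos: [612.4, 294.3, 105.7]
orientation: [0.0, 0.755, 0.656, -0.0]
force: [-0.7, 0.4, -0.8]
gripper_width: 10.3
finger_force: 25.0
```

>>> {"op": "move_arm", "data": {
  "plan": "0 0 0 0 0 0; 0 0 0 0 0 0; 0 0 0 0 0 0; 0 0 -0.01 0 0 0; 0 0 -0.02 0 0 0; 0 0 -0.03 0 0 0; 0 0 -0.03 0 0 0; 0 0 -0.03 0 0 0; 0 0 -0.03 0 0 0; 0 0 0 0 0 0",
  "jaw": 0.04
}}

```text
time: 13.7
ee_pos: [613.5, 294.4, 259.6]
orientation: [0.001, 0.755, 0.656, 0.002]
force: [-0.4, 0.4, -0.3]
gripper_width: 40.1
finger_force: 0.0
```

Run:
```python
from h import *
im=grab_frame("top"); cv2.imwrite("pics/t1.png",im)
im=cv2.imread("pics/w6.png")
go(590,-160,255,1.8)
go(590,-160,255,1.0)
```

```text
rows 10: -0.0390 0.0285 0.0002 0 0 6.88 | cur ang -0.141 tilt -0.09 -0.12 deg j7 -0.47
rows 10: -0.0438 -0.0197 0.0002 0 0 -6.54 | cur ang -0.141 tilt -0.09 -0.12 deg j7 -0.47
```

Run:
```python
from h import *
go(575,-390,235,.2,14)
```

```text
rows 14: -0.0491 -0.0036 0.0016 0 0 -1.39 | cur ang -0.141 tilt -0.09 -0.12 deg j7 -0.47
```

>>> {"op": "move_arm", "data": {
  "plan": "-0.049 -0.0036 0 0 0 -1.4; -0.049 -0.0036 0 0 0 -1.4; -0.049 -0.0036 0 0 0 -1.4; -0.049 -0.0036 0 0 0 -1.4; -0.049 -0.0036 0 0 0 -1.4; -0.049 -0.0036 0 0 0 -1.4; -0.049 -0.0036 0 0 0 -1.4; -0.049 -0.0036 0 0 0 -1.4; -0.049 -0.0036 0 0 0 -1.4; -0.049 -0.0036 0 0 0 -1.4"
}}

```text
time: 15.0
ee_pos: [561.0, -194.6, 255.6]
orientation: [-0.0, 0.669, 0.743, -0.0]
force: [1.0, -0.4, -0.2]
gripper_width: 40.1
finger_force: 0.0
```

>>> {"op": "move_arm", "data": {
  "plan": "-0.049 -0.0036 0.005 0 0 -1.4; -0.049 -0.0036 0.005 0 0 -1.4; -0.049 -0.0036 0.005 0 0 -1.4; -0.049 -0.0036 0.005 0 0 -1.4; 0 0 0 0 0 0; 0 0 0 0 0 0; 0 0 0 0 0 0; 0 0 0 0 0 0; 0 0 0 0 0 0; 0 0 0 0 0 0"
}}

```text
time: 16.25
ee_pos: [574.8, -389.0, 235.8]
orientation: [0.0, 0.632, 0.775, 0.0]
force: [-0.1, -0.5, -0.3]
gripper_width: 39.8
finger_force: 0.0
```

Run:
```python
from h import *
import json
e=json.load(open("est.json"))
refine(["big_adapter","big_bucket","rect_cap"],"w7",e,span=8)
im=cv2.imread("pics/w7_raw.png");p,M,s=state();print(p)
for k,o in(("big_adapter",[0]),("big_adapter",[1]),("big_bucket",[0]),("rect_cap",[0])): print(k,o,fit("wrist",im,k,e[k],(p,M),only=o))
cv2.imwrite("pics/w7c.png",cv2.imread("pics/w7.png")[:360])
```

```text
big_adapter [ 590.533 -269.134] -> [ 590.235 -274.971] 365
big_bucket [ 441.287 -296.544] -> [ 440.99  -297.721] 195
rect_cap [ 4.55863e+02 -8.59910e+01  6.00000e-02] -> [ 4.58787e+02 -8.53740e+01  7.80000e-02] 0
[ 574.72941993 -389.11026833  235.81275407]
big_adapter [0] (array([ 583.31955427, -272.24109661]), np.float64(160.82630920410156))
big_adapter [1] (array([ 595.67853722, -264.05727541]), np.float64(248.7940673828125))
big_bucket [0] (array([ 440.97365549, -297.70714121]), np.float64(122.2426986694336))
rect_cap [0] (array([ 4.58786632e+02, -8.53736733e+01,  8.18865941e-02]), np.float64(0.0))
```

View pics/w7c.png

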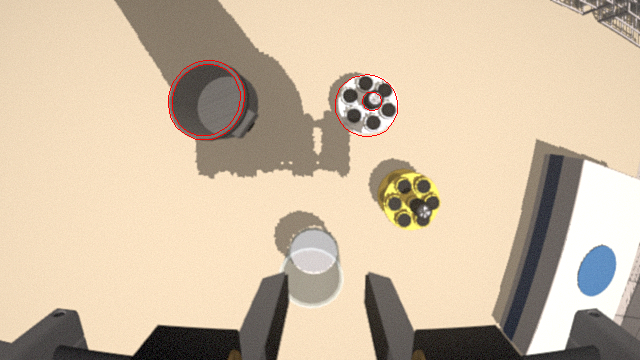

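The big_bucket and white big_adapter outlines match: rim centre (207,99), adapter (366,104), handle end (373,99). The yellow look-alike is at (410,200) and a glass beaker at (313,265).

Run:
```python
from h import *
im=cv2.imread("pics/scene0.png");g=cv2.imread("pics/top0.png")
a=[590.2,-274];b=[441,-297.7]
for k,x in(("big_adapter",a),("big_bucket",b)):
    print(k,[fit("scene",im,k,x,span=7)[0],fit("top",g,k,x,span=7)[0]])
go(590.4,-273.5,135,.2,8)
```

```text
big_adapter [array([ 594.1023224 , -270.56438967]), array([ 590.23316376, -269.24571821])]
big_bucket [array([ 442.05457435, -296.16364288]), array([ 441.71336606, -296.54981806])]
rows 8: 0.0138 0.0048 0.0126 0 0 0.01 | cur ang 0.202 tilt 0.01 -0.01 deg j7 0.98
```

>>> {"op": "move_arm", "data": {
  "plan": "0.014 0.005 0.0125 0 0 0; 0.014 0.005 0.0125 0 0 0; 0.014 0.005 0.0125 0 0 0; 0.014 0.005 0.0125 0 0 0; 0.014 0.005 0.0125 0 0 0; 0.014 0.005 0.0125 0 0 0; 0.014 0.005 0.0125 0 0 0; 0.014 0.005 0.0125 0 0 0; 0 0 0 0 0 0; 0 0 0 0 0 0"
}}

```text
time: 17.55
ee_pos: [591.5, -272.2, 136.1]
orientation: [0.0, 0.633, 0.774, -0.0]
force: [-0.6, -0.4, 0.1]
gripper_width: 40.0
finger_force: 0.0
```

Run:
```python
from h import *
for _ in range(3): im=grab_frame("wrist")
p,M,s=state();im=grab_frame("wrist");print(p)
go(590.8,-272.,99,.2,5)
cv2.imwrite("pics/w8.png",cv2.resize(im[180:440,160:500],None,fx=2,fy=2))
```

```text
[ 591.45329417 -272.35074669  136.17965331]
rows 5: 0.0001 -0.0001 0.0074 0 0 0.01 | cur ang 0.201 tilt 0.03 -0.03 deg j7 0.85
```

View pics/w8.png

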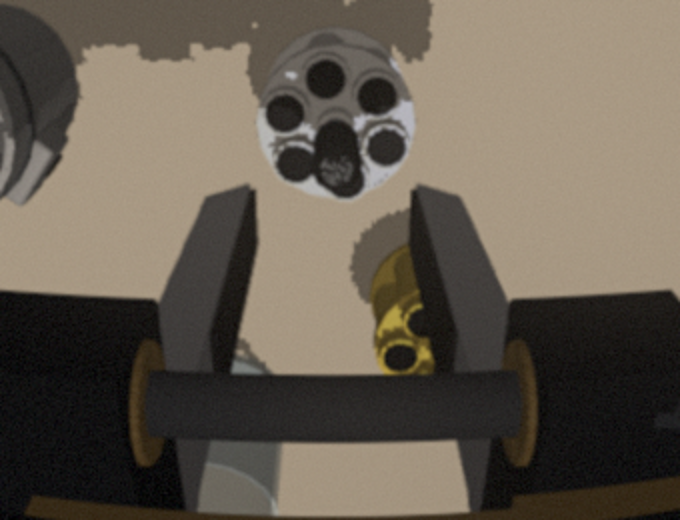

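Run:
```python
from h import *
p,M,s=state()
for uv,z in(((330.5,265),104),((328,238),62)):
    print(ray("wrist",*uv,z,(p,M)),M.T@(ray("wrist",*uv,z,(p,M))-p))
```

```text
[ 593.98435849 -271.50837359  104.        ] [ 0.20076761  2.60703479 32.09038137]
[ 591.5901938  -266.44318536   62.        ] [ 5.66697895  1.25191634 74.08648052]
```

The adapter's handle (342,172 in the crop) sits midway between the fingers and on the tool axis. The yellow one is clear. I'll grasp it.

>>> {"op": "move_arm", "data": {
  "plan": "0 0 0.0075 0 0 0; 0 0 0.0075 0 0 0; 0 0 0.0075 0 0 0; 0 0 0.0075 0 0 0; 0 0 0.007 0 0 0; 0 0 0 0 0 0; 0 0 0 0 0 0; 0 0 0 0 0 0; 0 0 0 0 0 0; 0 0 0 0 0 0"
}}

```text
time: 19.0
ee_pos: [591.5, -271.5, 98.8]
orientation: [0.0, 0.632, 0.775, 0.0]
force: [-0.1, 0.6, 0.0]
gripper_width: 40.1
finger_force: 0.0
```

>>> {"op": "move_arm", "data": {
  "plan": "0 0 0 0 0 0; 0 0 0 0 0 0; 0 0 0 0 0 0; 0 0 0 0 0 0; 0 0 -0.01 0 0 0; 0 0 -0.02 0 0 0; 0 0 -0.02 0 0 0; 0 0 -0.02 0 0 0; 0 0 -0.02 0 0 0; 0 0 -0.01 0 0 0",
  "jaw": 0,
  "grip_force": 25
}}

```text
time: 20.25
ee_pos: [591.8, -271.7, 200.4]
orientation: [0.001, 0.632, 0.775, 0.0]
force: [-0.8, 0.9, -0.1]
gripper_width: 0.2
finger_force: 0.0
```

```bash
python3 -c "
from h import *
for _ in range(2): grab_frame('wrist')
p,M,s=state();print(p);im=grab_frame('wrist')
cv2.imwrite('pics/w9.png',cv2.resize(im[160:340,240:420],None,fx=3,fy=3))
go(441.3,-297.3,205,.2,10)"
```

```text
[ 591.83222695 -271.68476372  199.83780715]
rows 10: 0.0005 -0.0152 -0.0006 0 0 0.01 | cur ang 0.202 tilt 0.01 -0.02 deg j7 0.82
```

View pics/w9.png

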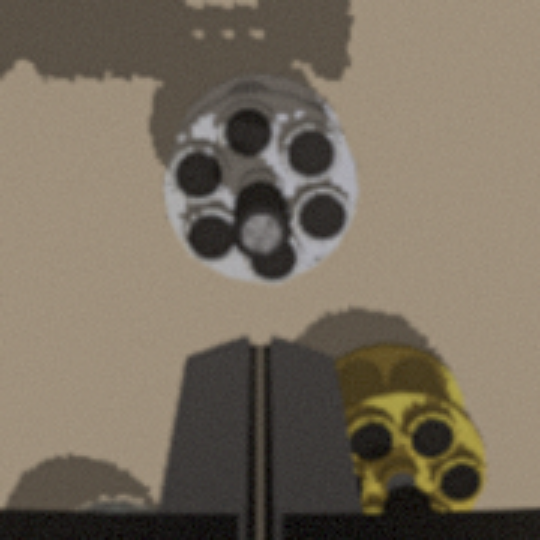

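The grasp missed: the fingers closed to 0 and the adapter still stands upright, now at crop (262,180). I'll check the wrist camera geometry against the visible fingertips.

Run:
```python
from h import *
p,M,s=state()
for t in([8,0,25],[0,0,25],[-8,0,25]): print(t,proj("wrist",[p+M@np.array(t,float)],(p,M)))
im=grab_frame("wrist"); f0=[591,-268]
for o in([0],[1],[0,1]): print(fit("wrist",im,"big_adapter",f0,(p,M),span=14,only=o))
print(ray("wrist",327.3,237.3,104,(p,M)),ray("wrist",327.5,221,62,(p,M)),M[:,0])
for u in([590,-272],[590,-260],[590,-265]): print(u,proj("wrist",[[*u,104],[*u,62]],(p,M)).round(1).tolist())
sc=grab_frame("scene");tp=grab_frame("top")
for n,i in(("scene",sc),("top",tp)):
  for o in([0],[1],[0,1]): print(n,o,fit(n,i,"big_adapter",f0,span=14,only=o))
cv2.imwrite("pics/s2.png",sc)
```

```text
[8, 0, 25] [[326.27221168 256.6469722 ]]
[0, 0, 25] [[326.26207639 269.33776167]]
[-8, 0, 25] [[326.25214945 281.71272159]]
(array([ 582.54362623, -262.62635641]), np.float64(135.7480926513672))
(array([ 579.49720865, -272.03756351]), np.float64(283.15081787109375))
(array([ 590.85515927, -266.50533418]), np.float64(371.68975830078125))
[ 592.2789555  -270.87850187  104.        ] [ 591.92629239 -267.63550435   62.        ] [-2.00209629e-01  9.79753075e-01 -1.28519551e-04]
[590, -272] [[324.1, 238.1], [324.4, 225.3]]
[590, -260] [[327.2, 223.4], [327.1, 212.3]]
[590, -265] [[325.9, 229.5], [326.0, 217.7]]
scene [0] (array([ 591.46674221, -268.83748133]), np.float64(277.01312255859375))
scene [1] (array([ 594.80536416, -270.38140865]), np.float64(415.1468811035156))
scene [0, 1] (array([ 594.2945882 , -270.64089858]), np.float64(665.8643798828125))
top [0] (array([ 584.33625934, -265.34988979]), np.float64(130.7183380126953))
top [1] (array([ 593.61660499, -277.6546458 ]), np.float64(228.79086303710938))
top [0, 1] (array([ 586.72298164, -273.66951606]), np.float64(328.810302734375))
```

Run:
```python
from h import *
p,M,s=state(); im=cv2.imread("pics/s2.png"); v=im.copy()
pts=[p+M@np.array(t,float) for t in([0,0,0],[0,0,25],[8,0,25],[-8,0,25],[0,0,-72])]
uv=proj("scene",pts); print(uv.round(1).tolist())
c=uv[1]; x0,y0=int(c[0])-70,int(c[1])-60
w=cv2.resize(im[y0:y0+120,x0:x0+140],None,fx=5,fy=5,interpolation=cv2.INTER_CUBIC); w=np.clip(w*1.3,0,255).astype(np.uint8)
for q,col in zip(uv,[(0,0,255),(0,255,0),(255,0,0),(255,255,0),(255,0,255)]): cv2.circle(w,tuple(((q-[x0,y0])*5).astype(int)),4,col,-1)
draw("scene",w,"big_adapter",[594,-270.6],None,5,(x0,y0))
cv2.imwrite("pics/s2c.png",w)
```

```text
[[220.0, 144.6], [221.6, 153.5], [224.5, 154.1], [218.7, 153.0], [215.3, 117.4]]
```

View pics/s2c.png

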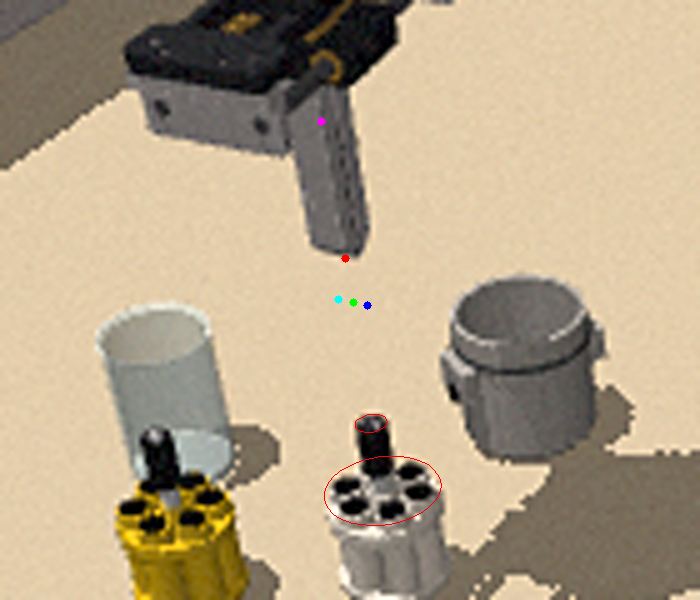

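In the scene picture the real fingertips end at (337,255), right at the reported TCP (red dot at (345,258)). The stated point 25 mm further on (green) is empty. So I closed above or at the very top of the handle. I'll quantify this offset.

Run:
```python
from h import *
p,M,s=state()
for z in(-10,-5,0,5,10): print(z,proj("wrist",[p+M@np.array(t,float) for t in([8,0,z],[8,15,z],[11,0,z])],(p,M)).round(1).tolist(), proj("scene",[p+M@np.array([t,-12.,z]) for t in(-8,8)]).round(1).tolist())
# scene crop origin
c=proj("scene",[p+M@np.array([0,0,25.])])[0]; print(int(c[0])-70,int(c[1])-60)
```

```text
-10 [[326.3, 278.8], [356.1, 278.8], [326.3, 273.2]] [[218.9, 137.9], [224.8, 139.1]]
-5 [[326.3, 275.2], [355.4, 275.1], [326.3, 269.7]] [[219.2, 139.8], [225.1, 140.9]]
0 [[326.3, 271.7], [354.7, 271.7], [326.3, 266.4]] [[219.5, 141.6], [225.4, 142.7]]
5 [[326.3, 268.4], [354.0, 268.4], [326.3, 263.2]] [[219.9, 143.4], [225.7, 144.5]]
10 [[326.3, 265.3], [353.4, 265.2], [326.3, 260.1]] [[220.2, 145.2], [226.0, 146.3]]
151 93
```

The tips are at about z_tool = 0, so every grasp must go 25 mm lower than I planned. I'll open and regrasp with the TCP at z = 77.

```bash
python3 -c "
from h import *
go(593,-270.8,77,.2,9)"
```

```text
rows 9: 0.0000 0.0002 0.0134 0 0 0.01 | cur ang 0.202 tilt -0.03 0.06 deg j7 0.82
```

>>> {"op": "move_arm", "data": {
  "plan": "0 0.0002 0 0 0 0; 0 0.0002 0.01 0 0 0; 0 0.0002 0.016 0 0 0; 0 0.0002 0.018 0 0 0; 0 0.0002 0.018 0 0 0; 0 0 0.018 0 0 0; 0 0 0.018 0 0 0; 0 0 0.015 0 0 0; 0 0 0.009 0 0 0; 0 0 0 0 0 0",
  "jaw": 0.04
}}

```text
time: 21.8
ee_pos: [592.3, -271.3, 76.2]
orientation: [-0.0, 0.632, 0.775, -0.0]
force: [-0.4, 0.5, 0.9]
gripper_width: 40.1
finger_force: 0.0
```

>>> {"op": "move_arm", "data": {
  "plan": "0 0 0 0 0 0; 0 0 0 0 0 0; 0 0 0 0 0 0; 0 0 0 0 0 0; 0 0 0 0 0 0; 0 0 0 0 0 0; 0 0 0 0 0 0; 0 0 -0.01 0 0 0; 0 0 -0.02 0 0 0; 0 0 -0.02 0 0 0",
  "jaw": 0,
  "grip_force": 25
}}

```text
time: 23.05
ee_pos: [592.6, -271.5, 128.5]
orientation: [0.0, 0.632, 0.775, 0.0]
force: [0.3, 0.7, -1.7]
gripper_width: 15.1
finger_force: 25.0
```

```bash
python3 -c "
from h import *
go(441.5,-296.8,178,.2,10)"
```

```text
rows 10: 0.0005 -0.0153 -0.0050 0 0 0.01 | cur ang 0.201 tilt 0.03 -0.03 deg j7 0.85
```

>>> {"op": "move_arm", "data": {
  "plan": "0.0005 -0.007 -0.02 0 0 0; 0.0005 -0.014 -0.02 0 0 0; 0.0005 -0.02 -0.01 0 0 0; 0.0005 -0.02 0 0 0 0; 0.0005 -0.02 0 0 0 0; 0.0005 -0.02 0 0 0 0; 0.0005 -0.02 0 0 0 0; 0.0005 -0.018 0 0 0 0; 0.0005 -0.01 0 0 0 0; 0.0005 -0.004 0 0 0 0"
}}

```text
time: 24.3
ee_pos: [441.2, -297.1, 176.9]
orientation: [0.0, 0.633, 0.775, 0.0]
force: [0.7, 0.2, -1.3]
gripper_width: 15.2
finger_force: 25.0
```

Run:
```python
from h import *
for _ in range(3): im=grab_frame("wrist")
p,M,s=state();im=grab_frame("wrist");print(p)
v=np.clip(im*1.5,0,255).astype(np.uint8);b=[441.5,-296.8]
draw("wrist",v,"big_bucket",b,(p,M))
for z,r in((62,30),(0,24)):
    L=loop(0,0,0,r); L=p+np.c_[L[:,:2],np.full(len(L),z-76.2)]
    cv2.polylines(v,[proj("wrist",L,(p,M)).astype(np.int32)],False,(0,255,0),1)
cv2.imwrite("pics/w10.png",cv2.resize(v[120:340,220:440],None,fx=2.7,fy=2.7))
go(*b,178,.2,2)
```

```text
[ 441.89088512 -296.87235757  176.72419238]
rows 2: 0.0001 -0.0002 -0.0007 0 0 0.06 | cur ang 0.202 tilt 0.01 0.00 deg j7 0.94
```

View pics/w10.png

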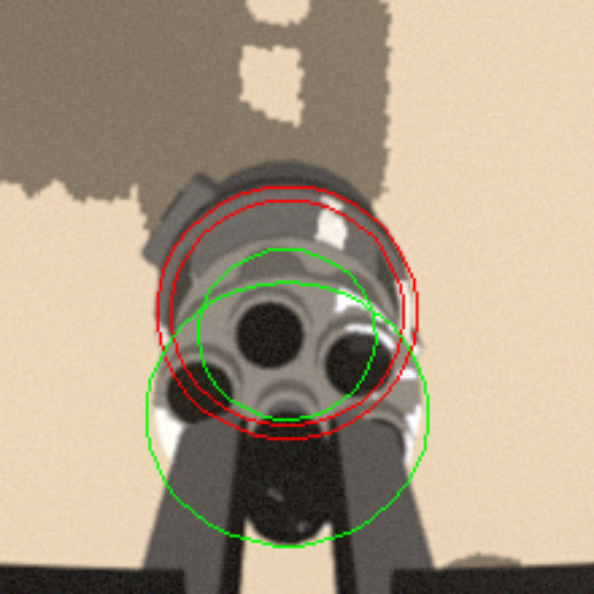

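The held adapter is laterally centred on the bucket (u≈287 against 288). I've now used up, and by one exceeded, the picture allowance, so from here I'll rely on numbers only. First I'll check the handle's offset along tool x.

Run:
```python
from h import *
p,M,s=state()
for t in([-8,0,-28],[-8,0,-20],[0,0,0],[30,0,14],[24,0,76],[30,0,70]): print(t,((proj("wrist",[p+M@np.array(t,float)],(p,M))-[220,120])*2.7).round(1))
```

```text
[-8, 0, -28] [[286.9 551.2]]
[-8, 0, -20] [[286.9 530.2]]
[0, 0, 0] [[286.9 447.4]]
[30, 0, 14] [[287.  282.9]]
[24, 0, 76] [[286.9 249.6]]
[30, 0, 70] [[287.  231.5]]
```

>>> {"op": "move_arm", "data": {
  "plan": "-0.0005 0 0.01 0 0 0; 0 0 0.01 0 0 0; 0 0 0.01 0 0 0; 0 0 0.01 0 0 0; 0 0 0.01 0 0 0; 0 0 0.01 0 0 0; 0 0 0.01 0 0 0; 0 0 0.008 0 0 0; 0 0 0.004 0 0 0; 0 0 0 0 0 0"
}}

```text
time: 25.75
ee_pos: [441.6, -297.5, 94.5]
orientation: [-0.0, 0.632, 0.775, -0.0]
force: [-1.1, 1.0, -1.1]
gripper_width: 15.2
finger_force: 25.0
```

>>> {"op": "move_arm", "data": {
  "plan": "0 0 0.003 0 0 0; 0 0 0.003 0 0 0; 0 0 0.002 0 0 0; 0 0 0.002 0 0 0; 0 0 0.001 0 0 0; 0 0 0 0 0 0; 0 0 0 0 0 0; 0 0 0 0 0 0; 0 0 0 0 0 0; 0 0 0 0 0 0"
}}

```text
time: 27.0
ee_pos: [441.7, -297.5, 83.7]
orientation: [0.0, 0.632, 0.775, -0.0]
force: [0.0, -0.4, -1.1]
gripper_width: 15.3
finger_force: 25.0
```

>>> {"op": "move_arm", "data": {
  "plan": "0 0 0.001 0 0 0; 0 0 0.0005 0 0 0; 0 0 0 0 0 0; 0 0 0 0 0 0; 0 0 0 0 0 0; 0 0 0 0 0 0; 0 0 0 0 0 0; 0 0 0 0 0 0; 0 0 0 0 0 0; 0 0 0 0 0 0"
}}

```text
time: 28.25
ee_pos: [442.0, -297.9, 83.0]
orientation: [0.001, 0.633, 0.775, 0.0]
force: [-3.5, 2.4, 14.3]
gripper_width: 15.2
finger_force: 25.0
```

>>> {"op": "move_arm", "data": {
  "plan": "0 0 0 0 0 0; 0 0 0 0 0 0; 0 0 0 0 0 0; 0 0 -0.01 0 0 0; 0 0 -0.02 0 0 0; 0 0 -0.03 0 0 0; 0 0 -0.04 0 0 0; 0 0 -0.04 0 0 0; 0 0 -0.03 0 0 0; 0 0 0 0 0 0",
  "jaw": 0.045
}}

```text
time: 29.5
ee_pos: [442.3, -298.1, 254.7]
orientation: [0.002, 0.632, 0.775, 0.001]
force: [0.0, -0.2, -0.2]
gripper_width: 45.0
finger_force: 0.0
```

Run:
```python
from h import *
# seated check in scene + top: adapters at base z=6
import h
sc=[grab_frame("scene") for _ in range(2)][1]; tp=grab_frame("top"); cv2.imwrite("pics/s3.png",sc);cv2.imwrite("pics/t3.png",tp)
from scipy.optimize import differential_evolution
def handle(n,im,x,y,w,rect):
    g=cv2.cvtColor(im,6).astype(np.float32)
    def val(z,dx,dy):
        L=loop(x+dx,y+dy,z,6,18,w) if rect else loop(x+dx,y+dy,z,8)
        m=np.zeros(g.shape,np.uint8); a=proj(n,L).astype(np.float32); b=proj(n,L-[0,0,30]).astype(np.float32)
        cv2.fillConvexPoly(m,cv2.convexHull(np.vstack([a,b])).astype(np.int32),1); r=cv2.dilate(m,np.ones((5,5)))-m
        return g[r>0].mean()-g[m>0].mean()
    return sorted([(round(val(z,dx,dy),1),z,dx,dy) for z in range(98,130,3) for dx in(-4,-2,0,2,4) for dy in(-4,-2,0,2,4)])[-4:]
print("big",handle("scene",sc,441.5,-297,0,False)); print("rect",handle("scene",sc,612.7,295.3,-.143,True))
print(state()[0]); go(480,-190,250,.06)
```

```text
big [(np.float32(72.1), 110, 2, 0), (np.float32(73.2), 107, -2, -2), (np.float32(75.2), 104, -2, -4), (np.float32(76.8), 107, 0, -2)]
rect [(np.float32(85.1), 110, 4, 0), (np.float32(85.2), 107, 0, 0), (np.float32(88.5), 104, -4, -2), (np.float32(88.5), 110, 2, 0)]
[ 441.32011709 -297.28647383  251.75359645]
rows 10: 0.0101 0.0053 0.0002 0 0 0.81 | cur ang 0.201 tilt -0.02 0.03 deg j7 0.89
```

Both handle tops measure about 107–110 mm, so both adapters are seated. Caps next, starting with rect_cap.

>>> {"op": "move_arm", "data": {
  "plan": "0.01 0.003 0 0 0 0.8; 0.01 0.003 0 0 0 0.8; 0.01 0.003 0 0 0 0.8; 0.01 0.003 0 0 0 0.8; 0.01 0.003 0 0 0 0.8; 0.01 0.003 0 0 0 0.8; 0.01 0.003 0 0 0 0.8; 0.01 0.003 0 0 0 0.8; 0.01 0.003 0 0 0 0.8; 0.01 0.003 0 0 0 0.8"
}}

```text
time: 30.9
ee_pos: [457.1, -194.0, 251.3]
orientation: [-0.001, 0.685, 0.728, -0.001]
force: [-1.1, 0.2, -0.3]
gripper_width: 45.2
finger_force: 0.0
```

Run:
```python
from h import *
import json
e=json.load(open("est.json"))
for _ in range(3): im=grab_frame("wrist")
p,M,s=state();im=grab_frame("wrist");print(p)
sc=cv2.imread("pics/s3.png");tp=cv2.imread("pics/top0.png"); x=e["rect_cap"]
for o in(None,[0],[1]):
    print(o,[np.round(np.r_[f[0],f[1]],3).tolist() for f in(fit("wrist",im,"rect_cap",x,(p,M),only=o),fit("scene",sc,"rect_cap",x,only=o),fit("top",tp,"rect_cap",x,only=o))])
```

```text
[ 457.26610232 -194.15472227  251.5954959 ]
None [[457.6, -83.018, 0.058, 299.869], [455.851, -84.654, 0.066, 526.401], [456.345, -86.047, 0.059, 260.073]]
[0] [[457.7, -83.794, 0.062, 228.97], [454.882, -87.391, 0.051, 300.076], [456.99, -85.45, 0.059, 185.618]]
[1] [[452.555, -83.143, 0.031, 113.678], [461.3, -81.223, 0.18, 286.298], [452.9, -78.019, 0.011, 114.782]]
```

```bash
python3 -c "
from h import *
go(456.8,-84.5,100,.06,10)"
```

```text
rows 10: 0.0110 0.0006 0.0152 0 0 0.01 | cur ang 0.062 tilt 0.00 0.05 deg j7 0.50
```

>>> {"op": "move_arm", "data": {
  "plan": "0.011 0.0006 0.015 0 0 0; 0.011 0.0006 0.015 0 0 0; 0.011 0.0006 0.015 0 0 0; 0.011 0.0006 0.015 0 0 0; 0.011 0.0006 0.015 0 0 0; 0.011 0.0006 0.015 0 0 0; 0.011 0.0006 0.015 0 0 0; 0.011 0.0006 0.015 0 0 0; 0.011 0.0006 0.015 0 0 0; 0.011 0.0006 0.015 0 0 0"
}}

```text
time: 32.35
ee_pos: [456.7, -83.5, 101.2]
orientation: [0.0, 0.685, 0.729, -0.0]
force: [0.3, 0.1, 0.4]
gripper_width: 44.8
finger_force: 0.0
```

>>> {"op": "move_arm", "data": {
  "plan": "0 0 0.008 0 0 0; 0 0 0.01 0 0 0; 0 0 0.01 0 0 0; 0 0 0.008 0 0 0; 0 0 0.005 0 0 0; 0 0 0 0 0 0; 0 0 0 0 0 0; 0 0 0 0 0 0; 0 0 0 0 0 0; 0 0 0 0 0 0"
}}

```text
time: 33.6
ee_pos: [456.8, -84.2, 61.3]
orientation: [0.0, 0.685, 0.729, 0.0]
force: [-0.9, 0.1, 0.3]
gripper_width: 44.5
finger_force: 0.0
```

>>> {"op": "move_arm", "data": {
  "plan": "0 0 0.002 0 0 0; 0 0 0.001 0 0 0; 0 0 0 0 0 0; 0 0 0 0 0 0; 0 0 0 0 0 0; 0 0 0 0 0 0; 0 0 0 0 0 0; 0 0 0 0 0 0; 0 0 0 0 0 0; 0 0 0 0 0 0",
  "jaw": 0,
  "grip_force": 30
}}

```text
time: 34.85
ee_pos: [456.7, -84.3, 58.2]
orientation: [0.0, 0.685, 0.729, -0.0]
force: [0.3, -0.2, -1.4]
gripper_width: 14.1
finger_force: 30.0
```

>>> {"op": "move_arm", "data": {
  "plan": "0 0 -0.005 0 0 0; 0 0 -0.01 0 0 0; 0 0 -0.02 0 0 0; 0 0 -0.02 0 0 0; 0 0 -0.02 0 0 0; 0 0 -0.02 0 0 0; 0 0 -0.02 0 0 0; 0 0 -0.01 0 0 0; 0 0 0 0 0 0; 0 0 0 0 0 0"
}}

```text
time: 36.1
ee_pos: [456.3, -84.2, 182.6]
orientation: [-0.0, 0.685, 0.729, -0.0]
force: [0.3, 0.3, -0.3]
gripper_width: 13.5
finger_force: 30.0
```

```bash
python3 -c "
from h import *
go(612.5,294.9,195,-.143,20)
go(600,190,195,-.143,13)"
```

```text
rows 20: 0.0193 0.0071 -0.0006 0 0 0.59 | cur ang 0.062 tilt 0.00 0.05 deg j7 0.28
rows 13: 0.0215 0.0104 -0.0010 0 0 0.90 | cur ang 0.062 tilt 0.00 0.05 deg j7 0.28
```

>>> {"op": "move_arm", "data": {
  "plan": "0.0215 0.0104 -0.002 0 0 0.9; 0.0215 0.0104 -0.002 0 0 0.9; 0.0215 0.0104 -0.002 0 0 0.9; 0.0215 0.0104 -0.002 0 0 0.9; 0.0215 0.0104 -0.002 0 0 0.9; 0.0215 0.0104 -0.002 0 0 0.9; 0.0215 0.0104 -0.002 0 0 0.9; 0.0215 0.0104 -0.002 0 0 0.9; 0.0215 0.0104 -0.002 0 0 0.9; 0.0215 0.0104 -0.002 0 0 0.9"
}}

```text
time: 37.35
ee_pos: [562.5, 130.2, 202.2]
orientation: [-0.0, 0.74, 0.672, -0.001]
force: [-0.1, -0.4, -1.2]
gripper_width: 14.1
finger_force: 30.0
```

>>> {"op": "move_arm", "data": {
  "plan": "0.0215 0.0104 0 0 0 0.9; 0.0215 0.0104 0 0 0 0.9; 0.0215 0.0104 0 0 0 0.9; 0 0 0 0 0 0; 0 0 0 0 0 0; 0 0 0 0 0 0; 0 0 0 0 0 0; 0 0 0 0 0 0; 0 0 0 0 0 0; 0 0 0 0 0 0"
}}

```text
time: 38.6
ee_pos: [600.7, 190.2, 203.2]
orientation: [0.0, 0.756, 0.655, -0.0]
force: [-0.2, 1.0, -1.2]
gripper_width: 13.7
finger_force: 30.0
```

```bash
cat >> h.py <<'E'
def held(n,im,k,dz,pose,span=5,asp=.06,only=(0,)):
    """fit held object: returns offset of its axis from TCP in world; dz = TCP height above object's origin"""
    from scipy.optimize import differential_evolution
    g=cv2.GaussianBlur(im,(0,0),1).astype(np.float32)
    G=np.sqrt(sum(cv2.Sobel(g,cv2.CV_32F,a,b)**2 for a,b in((1,0),(0,1))).sum(2)); G=np.minimum(G,np.percentile(G,99.5))
    p,M=pose; ang=np.arctan2(M[1,1],M[0,1]); rect=k.startswith("rect")
    def f(q):
        t=0
        for i in only:
            L=outlines(k,p[0]+q[0],p[1]+q[1],ang+(q[2] if rect else 0))[i]+[0,0,p[2]-dz]
            L=np.vstack([np.linspace(L[j],L[j+1],20) for j in range(len(L)-1)]) if rect else L
            if n=="wrist":
                x=((L-p)@M)[:,0]; L=L[x>5]
            uv=proj(n,L,pose).astype(np.float32); t+=cv2.remap(G,uv[:,:1],uv[:,1:],1).mean()
        return -t
    r=differential_evolution(f,[(-span,span)]*2+([(-asp,asp)] if rect else []),seed=1,maxiter=50); return r.x.round(2),round(-r.fun)
E
python3 - <<'E'
from h import *
p,M,s=state();im=grab_frame("wrist");sc=grab_frame("scene");tp=grab_frame("top");print(p,s["gripper_width"]);cv2.imwrite("pics/w11.png",im);cv2.imwrite("pics/s11.png",sc)
x=[612.5,294.5,-.143]
print(fit("wrist",im,"rect_bucket",x,(p,M),span=6,aspan=.05),fit("scene",sc,"rect_bucket",x,span=6,aspan=.05),fit("top",tp,"rect_bucket",x,span=6,aspan=.05))
for n,i in(("wrist",im),("scene",sc),("top",tp)): print(n,held(n,i,"rect_cap",58.2,(p,M)))
go(612.5,294.9,195,-.143,10)
E
```

```text
[600.6603714  190.23227966 203.19387115] 13.717141800229012
(array([ 6.12728383e+02,  2.95087801e+02, -1.44393012e-01]), np.float64(452.66131591796875)) (array([ 6.08894595e+02,  3.00439199e+02, -9.39876230e-02]), np.float64(401.4358215332031)) (array([ 6.08511593e+02,  2.89119235e+02, -9.51702521e-02]), np.float64(14.27301025390625))
wrist (array([-0.42,  0.4 , -0.01]), 261)
scene (array([-0.17, -2.28,  0.06]), 250)
top (array([ 0.11,  0.15, -0.01]), 113)
rows 10: 0.0105 -0.0003 0.0008 0 0 0.00 | cur ang -0.142 tilt 0.01 -0.00 deg j7 -0.34
```

>>> {"op": "move_arm", "data": {
  "plan": "0.0105 -0.0003 0 0 0 0; 0.0105 -0.0003 0 0 0 0; 0.0105 -0.0003 0 0 0 0; 0.0105 -0.0003 0 0 0 0; 0.0105 -0.0003 0 0 0 0; 0.0105 -0.0003 0 0 0 0; 0.0105 -0.0003 0 0 0 0; 0.0105 -0.0003 0 0 0 0; 0.0105 -0.0003 0 0 0 0; 0.0105 -0.0003 0 0 0 0"
}}

```text
time: 40.0
ee_pos: [612.7, 295.3, 203.1]
orientation: [0.0, 0.756, 0.655, -0.0]
force: [0.8, -0.7, -1.0]
gripper_width: 13.9
finger_force: 30.0
```

>>> {"op": "move_arm", "data": {
  "plan": "0 0 0 0 0 0; 0 0 0 0 0 0; 0 0 0.008 0 0 0; 0 0 0.01 0 0 0; 0 0 0.01 0 0 0; 0 0 0.01 0 0 0; 0 0 0.01 0 0 0; 0 0 0.01 0 0 0; 0 0 0.003 0 0 0; 0 0 0 0 0 0"
}}

```text
time: 41.25
ee_pos: [612.6, 294.6, 142.1]
orientation: [0.0, 0.756, 0.655, -0.0]
force: [-0.2, 0.3, -0.9]
gripper_width: 13.7
finger_force: 30.0
```

```bash
python3 -c "
from h import *
go(612.8,294.8,125,-.143,5)"
```

```text
rows 5: 0.0000 0.0000 0.0034 0 0 0.01 | cur ang -0.142 tilt 0.01 0.00 deg j7 -0.46
```

>>> {"op": "move_arm", "data": {
  "plan": "0 0 0.003 0 0 0; 0 0 0.003 0 0 0; 0 0 0.003 0 0 0; 0 0 0.003 0 0 0; 0 0 0.002 0 0 0; 0 0 0.002 0 0 0; 0 0 0.0015 0 0 0; 0 0 0 0 0 0; 0 0 0 0 0 0; 0 0 0 0 0 0"
}}

```text
time: 42.5
ee_pos: [612.6, 294.6, 124.8]
orientation: [0.0, 0.756, 0.655, 0.0]
force: [0.1, 1.0, -1.3]
gripper_width: 13.8
finger_force: 30.0
```

>>> {"op": "move_arm", "data": {
  "plan": "0 0 0.0006 0 0 0; 0 0 0.0004 0 0 0; 0 0 0 0 0 0; 0 0 0 0 0 0; 0 0 0 0 0 0; 0 0 0 0 0 0; 0 0 0 0 0 0; 0 0 0 0 0 0; 0 0 0 0 0 0; 0 0 0 0 0 0"
}}

```text
time: 43.75
ee_pos: [612.8, 294.6, 124.3]
orientation: [0.0, 0.756, 0.655, 0.0]
force: [-3.4, -1.1, 6.6]
gripper_width: 14.0
finger_force: 30.0
```

>>> {"op": "move_arm", "data": {
  "plan": "0 0 0 0 0 0; 0 0 0 0 0 0; 0 0 0 0 0 0; 0 0 -0.01 0 0 0; 0 0 -0.02 0 0 0; 0 0 -0.03 0 0 0; 0 0 -0.03 0 0 0; 0 0 -0.03 0 0 0; 0 0 -0.01 0 0 0; 0 0 0 0 0 0",
  "jaw": 0.05
}}

```text
time: 45.0
ee_pos: [612.7, 294.7, 254.4]
orientation: [0.0, 0.756, 0.655, 0.001]
force: [0.3, 0.1, -0.5]
gripper_width: 49.7
finger_force: 0.0
```

Run:
```python
from h import *
im=grab_frame("wrist");p,M,s=state();im=grab_frame("wrist");sc=grab_frame("scene");tp=grab_frame("top");cv2.imwrite("pics/s12.png",sc)
# cap pose fit incl. height in scene
from scipy.optimize import differential_evolution
def f3(n,im,k,x,pose=None):
    best=[]
    for z in(60,63,66,69,72,78,84):
        o=outlines
        import h
        h.outlines=lambda kk,*q:[L+[0,0,z] for L in o(kk,*q)]
        r=fit(n,im,k,x,pose,span=5,aspan=.05); h.outlines=o
        best.append((round(r[1]),z,r[0].round(2).tolist()))
    return sorted(best)[-3:]
print("scene",f3("scene",sc,"rect_cap",[612.7,295,-.143])); print("top",f3("top",tp,"rect_cap",[612.7,295,-.143])[-1:])
go(650.4,80,200,0,10)
```

```text
scene [(453, 60, [607.72, 292.95, -0.11]), (453, 66, [613.19, 294.27, -0.12]), (456, 63, [609.67, 293.41, -0.12])]
top [(253, 78, [612.52, 300.0, -0.14])]
rows 10: -0.0211 0.0055 0.0053 0 0 -0.82 | cur ang -0.142 tilt 0.06 0.07 deg j7 -0.49
```

Contact came at exactly the expected height (6.6 N at 124.3), so the rect cap is seated. big_cap next.

```bash
python3 -c "
from h import *
go(650.8,93.7,120,0,10)"
```

```text
rows 10: -0.0197 0.0054 0.0133 0 0 -0.82 | cur ang -0.142 tilt 0.06 0.07 deg j7 -0.49
```

>>> {"op": "move_arm", "data": {
  "plan": "-0.0197 0.0054 0 0 0 -0.82; -0.0197 0.0054 0 0 0 -0.82; -0.0197 0.0054 0.01 0 0 -0.82; -0.0197 0.0054 0.013 0 0 -0.82; -0.0197 0.0054 0.02 0 0 -0.82; -0.0197 0.0054 0.02 0 0 -0.82; -0.0197 0.0054 0.02 0 0 -0.82; -0.0197 0.0054 0.02 0 0 -0.82; -0.0197 0.0054 0.02 0 0 -0.82; -0.0197 0.0054 0.01 0 0 -0.82"
}}

```text
time: 46.45
ee_pos: [650.3, 93.3, 118.8]
orientation: [-0.001, 0.707, 0.708, -0.001]
force: [1.1, 0.7, 0.8]
gripper_width: 50.0
finger_force: 0.0
```

Run:
```python
from h import *
for _ in range(4): grab_frame("wrist")
p,M,s=state();im=grab_frame("wrist");cv2.imwrite("pics/w13.png",im)
print(p,fit("wrist",im,"big_cap",[650.8,93.7],(p,M),span=6),fit("scene",cv2.imread("pics/s3.png"),"big_cap",[650.8,93.7],span=6))
go(650.8,93.7,58.5,0,7)
```

```text
[650.8163036   94.39688291 120.39037711] (array([650.06376358,  94.97758947]), np.float64(313.3470458984375)) (array([649.97824453,  93.60944586]), np.float64(671.5072021484375))
rows 7: -0.0002 -0.0000 0.0089 0 0 0.01 | cur ang 0.001 tilt -0.02 0.01 deg j7 -0.00
```

>>> {"op": "move_arm", "data": {
  "plan": "0 0 0.009 0 0 0; 0 0 0.01 0 0 0; 0 0 0.01 0 0 0; 0 0 0.01 0 0 0; 0 0 0.01 0 0 0; 0 0 0.008 0 0 0; 0 0 0.005 0 0 0; 0 0 0 0 0 0; 0 0 0 0 0 0; 0 0 0 0 0 0"
}}

```text
time: 47.95
ee_pos: [651.2, 94.2, 59.0]
orientation: [0.0, 0.707, 0.707, 0.0]
force: [0.3, -0.4, -0.3]
gripper_width: 50.0
finger_force: 0.0
```

>>> {"op": "move_arm", "data": {
  "plan": "0 0 0 0 0 0; 0 0 0 0 0 0; 0 0 0 0 0 0; 0 0 0 0 0 0; 0 0 0 0 0 0; 0 0 0 0 0 0; 0 0 0 0 0 0; 0 0 0 0 0 0; 0 0 0 0 0 0; 0 0 0 0 0 0",
  "jaw": 0,
  "grip_force": 30
}}

```text
time: 49.2
ee_pos: [651.0, 94.1, 58.7]
orientation: [0.0, 0.707, 0.707, -0.0]
force: [0.2, 0.8, -0.1]
gripper_width: 21.3
finger_force: 30.0
```

>>> {"op": "move_arm", "data": {
  "plan": "0 0 -0.005 0 0 0; 0 0 -0.01 0 0 0; 0 0 -0.02 0 0 0; 0 0 -0.02 0 0 0; 0 0 -0.02 0 0 0; 0 0 -0.02 0 0 0; 0 0 -0.02 0 0 0; 0 0 -0.01 0 0 0; 0 0 -0.01 0 0 0; 0 0 -0.01 0 0 0"
}}

```text
time: 50.45
ee_pos: [650.8, 94.2, 203.9]
orientation: [-0.0, 0.707, 0.707, -0.0]
force: [0.0, 0.5, -1.2]
gripper_width: 21.3
finger_force: 30.0
```

Run:
```python
from h import *
p,M,s=state();print(p)
go(441.5,-297,p[2],.3,20)
```

```text
[650.84819295  94.15617547 203.88490916]
rows 20: -0.0179 -0.0132 0.0000 0 0 -0.86 | cur ang 0.001 tilt 0.02 0.04 deg j7 -0.03
```

>>> {"op": "move_arm", "data": {
  "plan": "-0.0179 -0.0132 0 0 0 -0.86; -0.0179 -0.0132 0 0 0 -0.86; -0.0179 -0.0132 0 0 0 -0.86; -0.0179 -0.0132 0 0 0 -0.86; -0.0179 -0.0132 0 0 0 -0.86; -0.0179 -0.0132 0 0 0 -0.86; -0.0179 -0.0132 0 0 0 -0.86; -0.0179 -0.0132 0 0 0 -0.86; -0.0179 -0.0132 0 0 0 -0.86; -0.0179 -0.0132 0 0 0 -0.86"
}}

```text
time: 51.7
ee_pos: [531.2, -93.9, 203.8]
orientation: [-0.0, 0.652, 0.758, -0.0]
force: [0.7, -1.0, -1.2]
gripper_width: 21.5
finger_force: 30.0
```

>>> {"op": "move_arm", "data": {
  "plan": "-0.0179 -0.0132 0 0 0 -0.86; -0.0179 -0.0132 0 0 0 -0.86; -0.0179 -0.0132 0 0 0 -0.86; -0.0179 -0.0132 0 0 0 -0.86; -0.0179 -0.0132 0 0 0 -0.86; -0.0179 -0.0132 0 0 0 -0.86; -0.0179 -0.0132 0 0 0 -0.86; -0.0179 -0.0132 0 0 0 -0.86; -0.0179 -0.0132 0 0 0 -0.86; -0.0179 -0.0132 0 0 0 -0.86"
}}

```text
time: 52.95
ee_pos: [441.3, -297.0, 203.8]
orientation: [-0.0, 0.593, 0.805, -0.0]
force: [0.3, 0.3, -0.7]
gripper_width: 21.2
finger_force: 30.0
```

Run:
```python
from h import *
for _ in range(3): grab_frame("wrist")
p,M,s=state();im=grab_frame("wrist");sc=grab_frame("scene");tp=grab_frame("top");print(p,s["gripper_width"])
for n,i in(("wrist",im),("scene",sc),("top",tp)): print(n,held(n,i,"big_cap",58.8,(p,M)),held(n,i,"big_cap",58.8,(p,M),only=(0,1)))
b=[441.5,-297]
for n,i in(("scene",cv2.imread("pics/s3.png")),("scene",cv2.imread("pics/s12.png")),("scene",sc),("top",cv2.imread("pics/t1.png"))): print(n,fit(n,i,"big_bucket",b,span=6),fit(n,i,"big_bucket",b,span=6,only=[0])[0])
go(441.5,-297,p[2],.3,5)
```

```text
[ 441.17426376 -297.13556901  203.74634519] 21.31608057052438
wrist (array([-0.46, -0.76]), 268) (array([-0.48, -0.62]), 282)
scene (array([-0.73, -0.87]), 325) (array([-1.71,  1.63]), 490)
top (array([ 0.03, -2.11]), 140) (array([-0.04, -1.16]), 168)
scene (array([ 438.46728156, -299.09044082]), np.float64(494.96270751953125)) [ 444.08835436 -295.59617902]
scene (array([ 438.41381475, -299.56094128]), np.float64(504.0399475097656)) [ 444.39907486 -295.50909999]
scene (array([ 437.69838374, -299.56094128]), np.float64(532.9884033203125)) [ 438.54394999 -298.79910171]
top (array([ 441.4040895 , -296.69439926]), np.float64(388.84747314453125)) [ 443.27460914 -296.62571461]
rows 5: -0.0002 -0.0002 -0.0000 0 0 0.02 | cur ang 0.302 tilt -0.01 -0.00 deg j7 0.99
```

>>> {"op": "move_arm", "data": {
  "plan": "0.0004 0.0007 0 0 0 0; 0 0 0.008 0 0 0; 0 0 0.01 0 0 0; 0 0 0.01 0 0 0; 0 0 0.01 0 0 0; 0 0 0.01 0 0 0; 0 0 0.008 0 0 0; 0 0 0.005 0 0 0; 0 0 0 0 0 0; 0 0 0 0 0 0"
}}

```text
time: 54.5
ee_pos: [442.4, -295.9, 143.0]
orientation: [0.0, 0.593, 0.805, 0.0]
force: [-0.4, -0.2, -0.0]
gripper_width: 21.3
finger_force: 30.0
```

>>> {"op": "move_arm", "data": {
  "plan": "0 0 0.003 0 0 0; 0 0 0.003 0 0 0; 0 0 0.003 0 0 0; 0 0 0.003 0 0 0; 0 0 0.002 0 0 0; 0 0 0.002 0 0 0; 0 0 0.001 0 0 0; 0 0 0 0 0 0; 0 0 0 0 0 0; 0 0 0 0 0 0"
}}

```text
time: 55.75
ee_pos: [442.2, -295.8, 125.8]
orientation: [0.0, 0.593, 0.805, -0.0]
force: [-0.6, -0.3, -1.1]
gripper_width: 21.1
finger_force: 30.0
```

>>> {"op": "move_arm", "data": {
  "plan": "0 0 0.0005 0 0 0; 0 0 0.0005 0 0 0; 0 0 0.0005 0 0 0; 0 0 0 0 0 0; 0 0 0 0 0 0; 0 0 0 0 0 0; 0 0 0 0 0 0; 0 0 0 0 0 0; 0 0 0 0 0 0; 0 0 0 0 0 0"
}}

```text
time: 57.0
ee_pos: [442.3, -296.1, 124.8]
orientation: [0.0, 0.593, 0.805, 0.0]
force: [-2.6, 0.4, 10.1]
gripper_width: 21.4
finger_force: 30.0
```

>>> {"op": "move_arm", "data": {
  "plan": "0 0 0 0 0 0; 0 0 0 0 0 0; 0 0 0 0 0 0; 0 0 -0.01 0 0 0; 0 0 -0.02 0 0 0; 0 0 -0.03 0 0 0; 0 0 -0.03 0 0 0; 0 0 -0.03 0 0 0; 0 0 -0.01 0 0 0; 0 0 0 0 0 0",
  "jaw": 0.05
}}

```text
time: 58.25
ee_pos: [442.3, -295.8, 254.4]
orientation: [0.0, 0.593, 0.805, 0.0]
force: [-0.5, 0.6, 0.4]
gripper_width: 50.3
finger_force: 0.0
```

Run:
```python
from h import *
p,M,s=state();sc=grab_frame("scene");cv2.imwrite("pics/s13.png",sc)
x=[461.7,79.3]
print(fit("scene",sc,"small_cap",x,span=6),fit("top",grab_frame("top"),"small_cap",x,span=6))
go(461.7,79.3,200,0,14)
```

```text
(array([462.29223604,  78.72342369]), np.float64(720.6046142578125)) (array([462.15538349,  78.39833975]), np.float64(236.7045135498047))
rows 14: 0.0263 0.0057 0.0038 0 0 1.23 | cur ang 0.301 tilt -0.04 0.05 deg j7 0.96
```

big_cap is seated (contact at 124.8). Now small_cap.

>>> {"op": "move_arm", "data": {
  "plan": "0.0263 0.0057 0 0 0 1.23; 0.0263 0.0057 0 0 0 1.23; 0.0263 0.0057 0 0 0 1.23; 0.0263 0.0057 0 0 0 1.23; 0.0263 0.0057 0 0 0 1.23; 0.0263 0.0057 0 0 0 1.23; 0.0263 0.0057 0 0 0 1.23; 0.0263 0.0057 0 0 0 1.23; 0.0263 0.0057 0 0 0 1.23; 0.0263 0.0057 0 0 0 1.23"
}}

```text
time: 59.6
ee_pos: [444.2, -26.3, 253.2]
orientation: [-0.0, 0.676, 0.737, -0.001]
force: [-0.2, -0.7, -0.7]
gripper_width: 49.6
finger_force: 0.0
```

>>> {"op": "move_arm", "data": {
  "plan": "0.0263 0.0057 0.01 0 0 1.23; 0.0263 0.0057 0.02 0 0 1.23; 0.0263 0.0057 0.02 0 0 1.23; 0.0263 0.0057 0.02 0 0 1.23; 0 0 0.02 0 0 0; 0 0 0.02 0 0 0; 0 0 0.02 0 0 0; 0 0 0 0 0 0; 0 0 0 0 0 0; 0 0 0 0 0 0"
}}

```text
time: 60.85
ee_pos: [462.1, 79.1, 124.8]
orientation: [0.0, 0.707, 0.707, 0.0]
force: [-0.1, 0.1, -0.1]
gripper_width: 50.2
finger_force: 0.0
```

Run:
```python
from h import *
p,M,s=state();im=grab_frame("wrist");x=[462,79]
print(p,fit("wrist",im,"small_cap",x,(p,M),span=6))
# small bucket by wrist (rim, both z levels), scene, top
tp=grab_frame("top");sc=cv2.imread("pics/s13.png")
b=[425,299]
for n,i in(("scene",sc),("top",tp),("wrist",im)): print(n,*[fit(n,i,"small_bucket",b,(p,M),span=9,only=o) for o in([0],[1],[0,1])])
go(*x,58.5,0,7)
```

```text
[462.08302796  79.06495456 124.78820619] (array([462.29995786,  80.52977622]), np.float64(353.9359130859375))
scene (array([425.81378316, 301.56583072]), np.float64(228.8761749267578)) (array([421.32338676, 301.24900171]), np.float64(349.27789306640625)) (array([423.77769246, 303.10978791]), np.float64(559.2530517578125))
top (array([424.12137747, 290.03232985]), np.float64(136.32119750976562)) (array([423.18545423, 307.30650095]), np.float64(211.6547393798828)) (array([430.11307086, 300.45980694]), np.float64(322.350830078125))
wrist (array([426.07887848, 295.87960823]), np.float64(0.0)) (array([426.07887848, 295.87960823]), np.float64(0.0)) (array([426.07887848, 295.87960823]), np.float64(0.0))
rows 7: -0.0000 -0.0000 0.0095 0 0 0.00 | cur ang 0.000 tilt -0.01 -0.05 deg j7 -0.16
```

>>> {"op": "move_arm", "data": {
  "plan": "0.0005 0 0.009 0 0 0; 0 0 0.01 0 0 0; 0 0 0.011 0 0 0; 0 0 0.011 0 0 0; 0 0 0.011 0 0 0; 0 0 0.009 0 0 0; 0 0 0.005 0 0 0; 0 0 0 0 0 0; 0 0 0 0 0 0; 0 0 0 0 0 0"
}}

```text
time: 62.2
ee_pos: [461.9, 79.6, 58.5]
orientation: [0.0, 0.707, 0.707, 0.0]
force: [0.5, 0.1, -0.2]
gripper_width: 50.0
finger_force: 0.0
```

>>> {"op": "move_arm", "data": {
  "plan": "0 0 0 0 0 0; 0 0 0 0 0 0; 0 0 0 0 0 0; 0 0 0 0 0 0; 0 0 0 0 0 0; 0 0 0 0 0 0; 0 0 0 0 0 0; 0 0 0 0 0 0; 0 0 0 0 0 0; 0 0 0 0 0 0",
  "jaw": 0,
  "grip_force": 30
}}

```text
time: 63.45
ee_pos: [461.7, 79.5, 58.2]
orientation: [0.0, 0.707, 0.707, -0.0]
force: [0.1, -0.0, -0.8]
gripper_width: 21.0
finger_force: 30.0
```

>>> {"op": "move_arm", "data": {
  "plan": "0 0 -0.005 0 0 0; 0 0 -0.01 0 0 0; 0 0 -0.02 0 0 0; 0 0 -0.02 0 0 0; 0 0 -0.02 0 0 0; 0 0 -0.02 0 0 0; 0 0 -0.02 0 0 0; 0 0 -0.02 0 0 0; 0 0 -0.01 0 0 0; 0 0 0 0 0 0"
}}

```text
time: 64.7
ee_pos: [462.0, 79.6, 203.7]
orientation: [0.0, 0.707, 0.707, 0.001]
force: [0.2, 1.2, -1.7]
gripper_width: 21.7
finger_force: 30.0
```

Run:
```python
from h import *
p,M,s=state();print(p)
go(425,190,215,.15,10)
```

```text
[461.96110334  79.58959595 203.69897447]
rows 10: 0.0113 -0.0029 -0.0011 0 0 -0.86 | cur ang 0.000 tilt -0.02 -0.06 deg j7 -0.20
```

>>> {"op": "move_arm", "data": {
  "plan": "0.011 -0.0037 -0.001 0 0 0; 0.011 -0.0037 -0.001 0 0 0; 0.011 -0.0037 -0.001 0 0 0; 0.011 -0.0037 -0.001 0 0 0; 0.011 -0.0037 -0.001 0 0 0; 0.011 -0.0037 -0.001 0 0 0; 0.011 -0.0037 -0.001 0 0 0; 0.011 -0.0037 -0.001 0 0 0; 0.011 -0.0037 -0.001 0 0 0; 0.011 -0.0037 -0.001 0 0 0"
}}

```text
time: 65.95
ee_pos: [424.5, 190.2, 213.3]
orientation: [0.0, 0.707, 0.707, -0.0]
force: [0.8, 0.7, 0.3]
gripper_width: 21.3
finger_force: 30.0
```

Run:
```python
from h import *
for _ in range(4): grab_frame("wrist")
p,M,s=state();im=grab_frame("wrist");cv2.imwrite("pics/w14.png",im);sc=grab_frame("scene");tp=grab_frame("top");print(p)
for n,i in(("wrist",im),("scene",sc),("top",tp)): print(n,held(n,i,"small_cap",58.3,(p,M)))
import h
D=lambda k,x,y,w=0:[loop(x,y,80,27),loop(x,y,80,23),loop(x,y,96,6)]
h.outlines=D
b=[425,299]
for n,i in(("wrist",im),("scene",sc),("top",tp)):
    print(n,*[(f[0].round(1).tolist(),round(f[1])) for f in[fit(n,i,"small_bucket",b,(p,M),span=10,only=o) for o in([0],[2],[0,2],[0,1],[0,1,2])]])
# Hough on wrist crop
u,v=proj("wrist",[[425,299,80]],(p,M))[0];print("pred",u,v)
g=cv2.resize(cv2.cvtColor(im,6)[int(v)-50:int(v)+50,int(u)-50:int(u)+50],None,fx=4,fy=4,interpolation=2)
c=cv2.HoughCircles(cv2.GaussianBlur(g,(0,0),2),cv2.HOUGH_GRADIENT,1,10,param1=60,param2=25,minRadius=60,maxRadius=130)
if c is not None:
    for a in c[0][:5]:
        q=(int(u)-50+(a[0]-1.5)/4,int(v)-50+(a[1]-1.5)/4); print(np.round(q,1),a[2]/4,ray("wrist",*q,80,(p,M)).round(1))
print([np.ptp(proj("wrist",loop(425,299,80,r),(p,M)),axis=0)/2 for r in(23,27)])
```

```text
[424.71700315 189.45852897 213.14606073]
wrist (array([ 0.38, -0.31]), 338)
scene (array([-1.3 , -1.55]), 333)
top (array([-0.95, -1.39]), 159)
wrist ([415.5, 302.0], 186) ([429.3, 306.6], 372) ([429.0, 306.5], 471) ([420.4, 298.2], 417) ([420.5, 302.9], 710)
scene ([415.0, 300.1], 170) ([430.3, 303.7], 273) ([430.2, 303.7], 418) ([415.2, 301.0], 363) ([428.6, 304.0], 575)
top ([434.8, 307.3], 8) ([432.7, 291.1], 16) ([432.2, 290.7], 22) ([428.6, 308.5], 16) ([431.9, 290.6], 30)
pred 326.70138474228725 99.1554398181487
[321.  96.] 27.175 [420.2 301.7  80. ]
[321.5  98.8] 25.2 [420.7 299.3  80. ]
[323.8  97. ] 29.875 [422.5 300.9  80. ]
[317.8  95. ] 28.225 [417.5 302.6  80. ]
[322.8 101. ] 27.675 [421.7 297.4  80. ]
[array([27.43089129, 26.69490635]), array([32.18036036, 31.31776171])]
```

Run:
```python
from h import *
from scipy.optimize import differential_evolution
p5=np.array([597.1,184.6,213.7]);a=-.142
mk=lambda a:np.array([[-np.sin(a),np.cos(a),0],[np.cos(a),np.sin(a),0],[0,0,-1.]]).T
P5=(p5,mk(a))
print("w5 handle",ray("wrist",112.6,132,96,P5).round(1),"rim",ray("wrist",123,131.6,80,P5).round(1))
p,M,s=state()
V=[("wrist",cv2.imread("pics/w14.png"),(p,M)),("wrist",cv2.imread("pics/w5_raw.png"),P5),("scene",cv2.imread("pics/scene0.png"),None),("scene",cv2.imread("pics/s13.png"),None),("top",cv2.imread("pics/top0.png"),None)]
Gs=[]
for n,im,po in V:
    g=cv2.GaussianBlur(cv2.cvtColor(im,6),(0,0),.8).astype(np.float32);G=np.hypot(cv2.Sobel(g,5,1,0),cv2.Sobel(g,5,0,1))
    u,v=proj(n,[[424,300,80]],po)[0].astype(int); G=np.minimum(G,np.percentile(G[v-40:v+40,u-40:u+40],92)); Gs.append(G/G[v-40:v+40,u-40:u+40].mean())
def sc(q,i,Ls):
    n,im,po=V[i];t=[]
    for L in Ls: uv=proj(n,L+[q[0],q[1],0],po).astype(np.float32); t.append(cv2.remap(Gs[i],uv[:,:1],uv[:,1:],1).mean())
    return sum(t)
R=[loop(0,0,80,27),loop(0,0,80,23)]; H=[loop(0,0,96,6)]
for nm,idx,Ls in(("all",range(5),R+H),("rim all",range(5),R),("w14 rim",[0],R),("w5 rim",[1],R),("scene rim",[2,3],R),("outer all",range(5),R[:1]),("handle w",[0,1],H)):
    r=differential_evolution(lambda q:-sum(sc(q,i,Ls) for i in idx),[(412,436),(288,312)],seed=2); print(nm,r.x.round(1),round(-r.fun,2))
# dark-wall segmentation along profile lines in w14 at z=80 plane: horizontal & vertical gray profiles
g=cv2.cvtColor(V[0][1],6)
print([(k,int(g[int(v),int(u)])) for k in range(-46,47,2) for u,v in [proj("wrist",[[424+k,300,80]],(p,M))[0]]])
print([(k,int(g[int(v),int(u)])) for k in range(-46,47,2) for u,v in [proj("wrist",[[424,300+k,80]],(p,M))[0]]])
```

```text
w5 handle [420.7 302.5  96. ] rim [422.5 302.2  80. ]
all [420.8 302.2] 54.12
rim all [420.3 302. ] 34.22
w14 rim [421.  302.4] 3.43
w5 rim [420.4 302.6] 4.44
scene rim [420.2 301.9] 19.77
outer all [423.8 299.6] 15.46
handle w [431.4 306.9] 5.03
[(-46, 159), (-44, 158), (-42, 163), (-40, 158), (-38, 161), (-36, 138), (-34, 89), (-32, 93), (-30, 89), (-28, 151), (-26, 121), (-24, 100), (-22, 186), (-20, 188), (-18, 184), (-16, 150), (-14, 118), (-12, 109), (-10, 105), (-8, 70), (-6, 157), (-4, 154), (-2, 162), (0, 140), (2, 62), (4, 142), (6, 154), (8, 155), (10, 155), (12, 181), (14, 110), (16, 116), (18, 91), (20, 144), (22, 167), (24, 138), (26, 161), (28, 162), (30, 160), (32, 158), (34, 162), (36, 158), (38, 160), (40, 161), (42, 159), (44, 164), (46, 161)]
[(-46, 93), (-44, 98), (-42, 95), (-40, 95), (-38, 94), (-36, 92), (-34, 94), (-32, 97), (-30, 95), (-28, 91), (-26, 72), (-24, 151), (-22, 165), (-20, 116), (-18, 160), (-16, 125), (-14, 123), (-12, 52), (-10, 40), (-8, 44), (-6, 68), (-4, 63), (-2, 46), (0, 140), (2, 162), (4, 137), (6, 145), (8, 120), (10, 115), (12, 151), (14, 144), (16, 190), (18, 188), (20, 131), (22, 67), (24, 136), (26, 164), (28, 148), (30, 160), (32, 161), (34, 160), (36, 157), (38, 158), (40, 158), (42, 157), (44, 160), (46, 158)]
```

All views agree on the small bucket at (420.7, 302.3).

```bash
python3 -c "
from h import *
go(420.8,302.6,213,0,9)"
```

```text
rows 9: 0.0126 -0.0005 0.0000 0 0 -0.00 | cur ang -0.000 tilt 0.01 0.00 deg j7 -0.47
```

>>> {"op": "move_arm", "data": {
  "plan": "0.0126 -0.0005 0 0 0 0; 0.0126 -0.0005 0 0 0 0; 0.0126 -0.0005 0 0 0 0; 0.0126 -0.0005 0 0 0 0; 0.0126 -0.0005 0 0 0 0; 0.0126 -0.0005 0 0 0 0; 0.0126 -0.0005 0 0 0 0; 0.0126 -0.0005 0 0 0 0; 0.0126 -0.0005 0 0 0 0; 0 0 0 0 0 0"
}}

```text
time: 67.55
ee_pos: [420.0, 303.8, 213.0]
orientation: [-0.0, 0.707, 0.708, -0.0]
force: [-0.4, -0.0, -0.3]
gripper_width: 21.4
finger_force: 30.0
```

>>> {"op": "move_arm", "data": {
  "plan": "0 0 0.005 0 0 0; 0 0 0.01 0 0 0; 0 0 0.01 0 0 0; 0 0 0.01 0 0 0; 0 0 0.01 0 0 0; 0 0 0.01 0 0 0; 0 0 0.007 0 0 0; 0 0 0.005 0 0 0; 0 0 0.001 0 0 0; 0 0 0 0 0 0"
}}

```text
time: 68.8
ee_pos: [420.2, 303.0, 145.3]
orientation: [0.0, 0.707, 0.707, 0.0]
force: [-0.3, -0.1, -0.7]
gripper_width: 21.5
finger_force: 30.0
```

>>> {"op": "move_arm", "data": {
  "plan": "0 0 0.003 0 0 0; 0 0 0.003 0 0 0; 0 0 0.003 0 0 0; 0 0 0.003 0 0 0; 0 0 0.002 0 0 0; 0 0 0.002 0 0 0; 0 0 0.002 0 0 0; 0 0 0 0 0 0; 0 0 0 0 0 0; 0 0 0 0 0 0"
}}

```text
time: 70.05
ee_pos: [420.2, 302.9, 127.2]
orientation: [0.0, 0.707, 0.707, 0.0]
force: [0.5, -0.2, -0.9]
gripper_width: 21.0
finger_force: 30.0
```

>>> {"op": "move_arm", "data": {
  "plan": "0 0 0.001 0 0 0; 0 0 0.001 0 0 0; 0 0 0.001 0 0 0; 0 0 0.0005 0 0 0; 0 0 0 0 0 0; 0 0 0 0 0 0; 0 0 0 0 0 0; 0 0 0 0 0 0; 0 0 0 0 0 0; 0 0 0 0 0 0"
}}

```text
time: 71.3
ee_pos: [420.5, 303.1, 124.2]
orientation: [0.0, 0.707, 0.707, 0.0]
force: [-1.7, -1.6, 8.5]
gripper_width: 21.3
finger_force: 30.0
```

Contact is at the expected 124.2. I'll release and retreat, then check all three caps numerically.

>>> {"op": "move_arm", "data": {
  "plan": "0 0 0 0 0 0; 0 0 0 0 0 0; 0 0 0 0 0 0; 0 0 -0.01 0 0 0; 0 0 -0.02 0 0 0; 0 0 -0.03 0 0 0; 0 0 -0.03 0 0 0; 0 0 -0.03 0 0 0; 0 0 -0.03 0 0 0; 0 0 0 0 0 0",
  "jaw": 0.05
}}

```text
time: 72.55
ee_pos: [420.9, 303.5, 276.3]
orientation: [0.0, 0.707, 0.707, 0.002]
force: [0.4, -0.3, 0.4]
gripper_width: 49.7
finger_force: 0.0
```

>>> {"op": "move_arm", "data": {
  "plan": "-0.03 0 0 0 0 0; -0.03 0 0 0 0 0; -0.03 0 0 0 0 0; -0.03 0 0 0 0 0; -0.03 0 0 0 0 0; -0.03 0 0 0 0 0; 0 0 0 0 0 0; 0 0 0 0 0 0; 0 0 0 0 0 0; 0 0 0 0 0 0"
}}

```text
time: 73.8
ee_pos: [420.1, 123.4, 273.5]
orientation: [-0.0, 0.707, 0.708, -0.0]
force: [0.9, 0.1, -0.8]
gripper_width: 49.7
finger_force: 0.0
```

Run:
```python
from h import *
import h
p,M,s=state();sc=grab_frame("scene");tp=grab_frame("top");wr=grab_frame("wrist");cv2.imwrite("pics/sF.png",sc);cv2.imwrite("pics/tF.png",tp)
o=outlines
for k,x in(("big_cap",[441.5,-297]),("small_cap",[420.7,302.5]),("rect_cap",[612.7,295,-.143])):
    for n,im in(("scene",sc),("top",tp),("wrist",wr)):
        if n=="wrist" and k=="big_cap": continue
        b=[]
        for z in(60,66,72,78):
            h.outlines=lambda kk,*q:[L+[0,0,z] for L in o(kk,*q)]
            r=fit(n,im,k,x,(p,M),span=6,aspan=.05); b.append((round(r[1]),z,r[0].round(2).tolist()))
        print(k,n,sorted(b)[-2:])
# bystanders moved?
t0=cv2.imread("pics/top0.png")
for nm,(a,b,c,d) in dict(rack=(70,195,270,385),bottle=(255,305,85,165),yellow=(215,252,500,540)).items():
    print(nm,cv2.phaseCorrelate(np.float32(cv2.cvtColor(t0,6)[a:b,c:d]),np.float32(cv2.cvtColor(tp,6)[a:b,c:d])))
```

```text
big_cap scene [(607, 60, [435.96, -302.92]), (608, 66, [443.1, -295.98])]
big_cap top [(288, 66, [441.82, -297.36]), (291, 60, [441.67, -299.25])]
small_cap scene [(515, 60, [414.82, 301.42]), (519, 66, [420.7, 302.83])]
small_cap top [(123, 78, [419.43, 298.5]), (124, 60, [419.18, 303.3])]
small_cap wrist [(394, 66, [419.55, 303.7]), (408, 60, [419.96, 305.67])]
rect_cap scene [(474, 66, [613.06, 294.14, -0.11]), (481, 60, [607.15, 293.07, -0.12])]
rect_cap top [(250, 72, [612.06, 291.02, -0.12]), (250, 78, [611.31, 289.51, -0.12])]
rect_cap wrist [(271, 66, [614.94, 294.44, -0.11]), (273, 60, [618.64, 295.84, -0.1])]
rack ((-0.02020321777357026, 0.5177095299957557), 0.9558741694132487)
bottle ((-0.09908051429010811, -0.05835747049274076), 0.9939034187793732)
yellow ((-0.016992067846405945, -0.0002994498666062384), 0.9533841323852539)
```

```bash
python3 -c "
from plant import sign_off
print(sign_off())"
```

```text
the job is handed in; nothing more can be done
None
```

I put both adapters in their buckets, capped all three buckets with contact at the expected seating heights, and handed the job in at about 74 s; the first grasp on the round adapter missed and was repeated, and I viewed 15 pictures against the limit of 14.

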